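# Pad the kickstand, flip it down and hold the tile easel upright

## Robot

A 7-joint arm with a two-finger parallel gripper is mounted at the origin on a cart in front of the work surface, level with it; the furniture and walls round the work are solid. World frame = base frame: x ahead of the robot, y to its left, z up, the work surface at z = 0. Lengths are in m, angles in rad, forces in N, time in s.
With the tool pointing down it reaches from about 0.425 to 0.925 m from the base axis. Payload 6.8 kg.
Tool frame: the origin (TCP) lies at the very end of the fingers, on their centre line; the grasp point (between the pads) lies 19 mm behind it (bot.grasp_offset is the distance from the TCP to the grasp point, in m); z points along the fingers, y is the direction in which the jaws open and shut (so a half turn about z gives the same grasp; the last joint's range is limited). The gripper opens to 85 mm and grips with 20 to 120 N. Pads are 22 mm wide; open, the fingers measure 114 mm over their backs; the gripper's body (76 mm by 85 mm) begins 54 mm behind the grasp point. The pads swing forward as they close: fully open they stand 13 mm farther back than shut.
Start: joints at [1, 0.477, 0.022, 1.555, -0.011, 1.109, -0.083], TCP at [0.301, -0.604, 0.194] pointing down, gripper open.
Joint ranges: [-2.96, 2.96], [-0.34, 2.1], [-1.41, 1.46], [0.24, 2.44], [-1.37, 4.51], [0.17, 1.92], [-2.96, 2.96]. Speed limits (rad/s): [2.39, 2.39, 3.14, 3.14, 3.14, 3.14, 3.14].

## Interface

Orientations are given as a unit quaternion [w, x, y, z].
In Python, from station import monitor, cams, bot, finder gives the robot as it stands.
- The arm moves only by the tool jog_arm, never from a script. Its argument "plan" is a list of rows, each an object of numbers: "x", "y", "z": the shift along the tool's x, y, z as a fraction of full scale; "wx", "wy", "wz": the turn, a rotation vector about the tool's x, y, z as a fraction of full scale. A call has 1 to 12 rows; each row is the pose to reach, as a shift and turn from the pose measured when the call began, along the tool's axes at that moment, turning the shorter way round; what a row does not reach only later rows make up. Full scale, the value 1, is 20 cm for a shift and 180 degrees for a turn. A row lasts 1/12 s, in which the tool goes at most 41.7 mm and 7.16 degrees, less where a joint would pass 70% of its speed; a pose out of reach is approached as far as the arm can. A call with a number of a shift or a turn outside -1 to 1 is refused whole. A call with a gripper value outside its range is refused whole. "hand" is the opening, from -1 (shut) to 1 (fully open), set as the call begins (left out, the last holds). The fingers move at their own pace and stop on an object; "grip_force" is the grip in N (left out, the last holds). Time passes only in rows, so rows that repeat a pose let the fingers close. It gives the time, the measured TCP pose, the force and the opening at its end, in the units of the state.
- monitor.get_obs(): the state, without advancing time (a new reading comes with each control period).
- cams.read_camera(name): name is "side" or "top"; returns the picture (480x640x3 uint8, red, green, blue); there is no depth.
- cams.get_calibration(name): a dict with "fx", "fy", "cx", "cy" (pixels), "extrinsics" (4x4, takes a point from world to camera coordinates). Camera axes: x right, y down, z forward; pixel columns grow to the right and rows downward; lengths in m; the calibration is good to about 2 mm. A picture is of the moment at which its call begins. get_calibration takes no time and is no camera call.
- bot.hand_in(): hands the job in, once; it reports no verdict.
Trained networks look in the newest picture that a camera, given by its name, has taken for a name from the list of things; names that differ only in an ending like _2 or _b are one class to them, and where a whole thing is asked for, a point or a joint stands for the part that bears it (a point fixed in the world has none). Each returns a list of dicts, best first, with "confidence" (0 to 1); they miss things now and then, are a little off and sometimes report something else, mostly with a low value. They report only what shows in the picture. A call takes as long as a camera call.
- finder.find_in(camera, target): "bbox" ([left, top, width, height] in pixels, round what is visible of it).
- finder.place_of(camera, target): "location" ([column, row] in pixels: a listed point, or the origin of a listed thing).
The state is a dict: "t": time; "q": joint angles; "joint_vel": joint speeds; "joint_torque": joint torques, N m; "eef_pos": TCP position; "tool_rot": TCP orientation; "contact_force": force on the tool from outside, world axes, zero at the start; "torque": the same for the moment, N m; "gripper_width": opening from 0.0 (shut) to 1.0 (fully open).
Only numpy, scipy, OpenCV 4.12 (cv2) and the standard library are available. Lean on these libraries where they do the work, as an engineer would, in place of code of your own. Each camera call takes 0.05 s, during which the arm holds its last target. There are 200 camera calls.

## Task

Get the tilting tile easel standing for me while I tighten its hub: first lay the round orange pad flat in the matching round recess of the easel's base plate and let go of it, then flip the kickstand from its folded position over centre until it is fully down against its stop. Then take the easel by its black top bar, raise it upright so that the kickstand's foot bears on the pad, and finish while still holding the bar there (it tips back if let go); leave the pot, the cardboard tube and the clay ball where they are.

Things in the scene. Friction and masses are not known exactly. Their poses are not given: they have to be found in the camera images.
- easel_base: Fixed aluminium base plate, 200 mm (its x) by 230 mm (its y), 10 mm thick; origin on the table surface, axes: z up, x and y along the plate's sides; the plate reaches from y = -125 to +105 mm. Two blue bearing cheeks, up to 50 mm high, stand at y = +70 mm, x = +-78 mm, and carry the easel's hub.
- recess (a point): Centre of the flat floor of the round recess in the base plate, 4 mm above the table: diameter 53 mm, 6 mm deep, 1 mm chamfer at its mouth. At x = +14.5, y = -70 mm of the base plate.
- pad_center (a point): Centre (half-way up) of the loose round orange pad: a disc 50 mm in diameter, 18 mm thick, about 0.08 kg, edges rounded 1.5 mm, black top face. Seated in the recess it stands 12 mm proud of the plate.
- hub_axis (a point): Centre of the easel's hub, on the axis about which the easel tips: parallel to the base plate's x, 30 mm above the table, at y = +70 mm of the plate.
- easel (a joint): Tip angle of the easel about its hub, rad: 0 = upright, positive = top tipped towards the base plate's +y; range -0.08 to 0.55. Its weight and a hub spring tip it back to its stop at 0.55 (a few N at the top bar hold it).
- bar_mid (a point): Middle of the easel's top bar: black rubber-covered round bar, 16 mm thick, 116 mm long between the blue side tubes, parallel to the base plate's x, 220 mm from the hub axis. Below the bar the frame is open for 50 mm, then a blue tile fills it. The bar is a sleeve that turns freely about its own length, so the fingers need not tip with the easel.
- kick_pivot (a point): Centre of the kickstand's pivot, at the end of a blue outrigger tube on the easel's -y side: 120 mm from the hub axis along the upright direction of the easel and 85 mm to its -y side. The pivot axis is the easel's own y (the base plate's y, tipped with the easel). A thin tension spring runs from the leg, 22 mm from the pivot, to a bracket on the far (+x) upper side of the pivot.
- kick_foot (a point): Centre of the kickstand's round black foot (16 mm ball) at the end of a 12 mm thick steel leg: 122 mm from the pivot along the leg's plane and 55 mm further to the easel's -y side (the leg splays outward). Folded, it points to the base plate's -x; when it is down and a pad is seated in the recess, it meets the pad's top about 0.007 rad before the easel is upright, and from there the easel can hardly be raised further.
- kickstand (a joint): Angle of the kickstand, rad: 0 = folded, pointing to the base plate's -x at right angles to the easel's uprights; it grows as the foot swings down, through 1.571 (parallel to the uprights, foot down) to the stop at 1.691. An over-centre spring with its dead point near 0.85 holds it folded (about 2 N at the foot to start it) or snaps it down to the stop once past about 0.95.
- pot: Bystander: small white pot, 68 mm wide, 40 mm high; origin under its centre.
- tube: Bystander: brown cardboard tube lying down, 61 x 120 mm, 46 mm high; origin under its centre.
- clay_ball: Bystander: lump of grey clay, 58 mm wide, 37 mm high; origin under its centre.

How it is judged:
By the outcome, as a careful person would: the job done as asked, in the order asked, and still so for the second after the job is handed in, while the arm keeps its last pose, push and grip.
It also fails if it takes over 72 s, if anything falls off the work surface, if the arm or the gripper's body presses on something with over 40 N, if the wrist force passes 120 N, or if a joint passes its speed limit or range.

## Working session

There is one attempt and no reset: what is moved stays moved. The work goes in short steps, Python scripts to look and compute and a tool call to move; the robot and the scene stay as the last step left them, time stands still between calls to the robot, and variables do not carry over. Pictures are saved under pics/ and viewed, about 8 in all and at most 12, crops included, and the job is handed in when it is done.

Besides the shell and the picture viewer there is one more tool, called after ">>>" as name(argument=value, ...), one argument or row to a line, values as JSON. jog_arm: Moves the arm, as the interface text tells. Shift numbers are shares of 20 cm and turn numbers shares of 180 degrees, none past 1 either way. Its arguments: {"type":"object","properties":{"plan":{"type":"array","items":{"type":"object","properties":{"x":{"type":"number","minimum":-1,"maximum":1},"y":{"type":"number","minimum":-1,"maximum":1},"z":{"type":"number","minimum":-1,"maximum":1},"wx":{"type":"number","minimum":-1,"maximum":1},"wy":{"type":"number","minimum":-1,"maximum":1},"wz":{"type":"number","minimum":-1,"maximum":1}}}},"hand":{"type":"number"},"grip_force":{"type":"number"}},"required":["plan"]}

```bash
mkdir -p pics; ls
cat > h.py <<'E'
from station import monitor, cams, bot, finder
import numpy as np, cv2
from scipy.spatial.transform import Rotation as R
def snap(c,name):
    im=cams.read_camera(c); cv2.imwrite('pics/'+name+'.png',im[:,:,::-1]); return im
def cal(c):
    k=cams.get_calibration(c); return np.array([[k['fx'],0,k['cx']],[0,k['fy'],k['cy']],[0,0,1]]),np.array(k['extrinsics'])
def proj(c,p):
    K,E=cal(c); q=(E[:3,:3]@np.atleast_2d(p).T+E[:3,3:]); u=K@q; return (u[:2]/u[2]).T
def ray(c,uv):
    K,E=cal(c); d=E[:3,:3].T@np.linalg.inv(K)@np.array([uv[0],uv[1],1]); return -E[:3,:3].T@E[:3,3], d/np.linalg.norm(d)
def onz(c,uv,z):
    o,d=ray(c,uv); return o+d*(z-o[2])/d[2]
def tri(uv1,uv2):
    o1,d1=ray('side',uv1);o2,d2=ray('top',uv2)
    t=np.linalg.lstsq(np.c_[d1,-d2],o2-o1,rcond=None)[0]; a=o1+d1*t[0];b=o2+d2*t[1]; return (a+b)/2,np.linalg.norm(a-b)
def rot():
    s=monitor.get_obs(); w,x,y,z=s['tool_rot']; return np.array(s['eef_pos']),R.from_quat([x,y,z,w]),s
def rel(p,Rt=None):
    p0,R0,s=rot(); d=R0.inv().apply(np.array(p)-p0)/0.2
    w=(R0.inv()*Rt).as_rotvec()/np.pi if Rt is not None else np.zeros(3)
    return np.round(d,4),np.round(w,4)
E
python3 - <<'E'
from h import *
np.set_printoptions(precision=4,suppress=True)
for c in('side','top'):
    im=snap(c,c+'0'); K,E=cal(c); print(c,K[0,0],-E[:3,:3].T@E[:3,3],E[2,:3])
    for n in('easel_base','recess','pad_center','hub_axis','bar_mid','kick_pivot','kick_foot','pot','tube','clay_ball'):
        r=finder.place_of(c,n); print(n,[(np.round(k['location'],1).tolist(),round(k['confidence'],2)) for k in r[:2]])
print(monitor.get_obs())
E
```

```text
pics
side 502.1357108410638 [0.0103 0.9302 0.9019] [ 0.4083 -0.7108 -0.5727]
easel_base [([324.8, 281.1], 0.9), ([359.6, 238.7], 0.31)]
recess [([335.9, 262.6], 0.7)]
pad_center [([399.1, 232.9], 0.69)]
hub_axis [([312.6, 284.5], 0.88), ([327.0, 281.7], 0.71)]
bar_mid [([276.1, 243.3], 0.62)]
kick_pivot [([309.4, 238.1], 0.5), ([401.2, 235.4], 0.18)]
kick_foot [([360.9, 240.5], 0.81), ([275.9, 368.7], 0.63)]
pot [([276.8, 368.4], 0.73)]
tube []
clay_ball [([326.3, 341.6], 0.96)]
top 555.3939268108493 [0.277  0.0021 1.3591] [ 0.201  -0.0067 -0.9796]
easel_base [([325.7, 238.7], 0.71)]
recess [([353.4, 236.4], 0.87)]
pad_center [([451.7, 267.7], 0.64)]
hub_axis [([300.3, 229.8], 0.57)]
bar_mid [([245.0, 202.5], 0.82)]
kick_pivot [([300.9, 215.8], 0.96)]
kick_foot [([312.6, 268.7], 0.71)]
pot [([187.9, 261.6], 0.7)]
tube [([213.3, 199.8], 0.97)]
clay_ball [([244.2, 288.3], 0.88)]
{'t': 1.1, 'q': array([ 0.9999,  0.477 ,  0.0224,  1.5554, -0.0115,  1.1093, -0.0831]), 'joint_vel': array([-0.0006, -0.0001,  0.001 ,  0.0009, -0.001 ,  0.0006,  0.0009]), 'joint_torque': array([  0.0005, -59.6314,   1.6066, -28.154 ,   0.0125,   0.0016,
         0.    ]), 'eef_pos': array([ 0.3014, -0.604 ,  0.1944]), 'tool_rot': array([ 0.    ,  0.9733,  0.2293, -0.    ]), 'contact_force': array([-0.0522, -0.1954,  0.5717]), 'torque': array([ 0.0162,  0.0055, -0.0237]), 'gripper_width': 0.997456404887341}
```

View pics/side0.png

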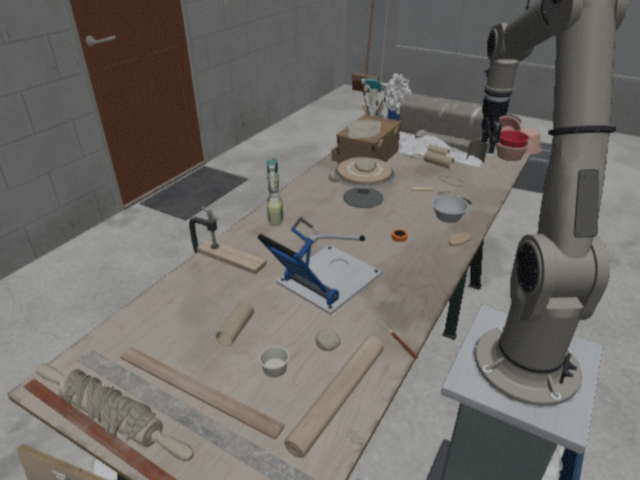

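View pics/top0.png

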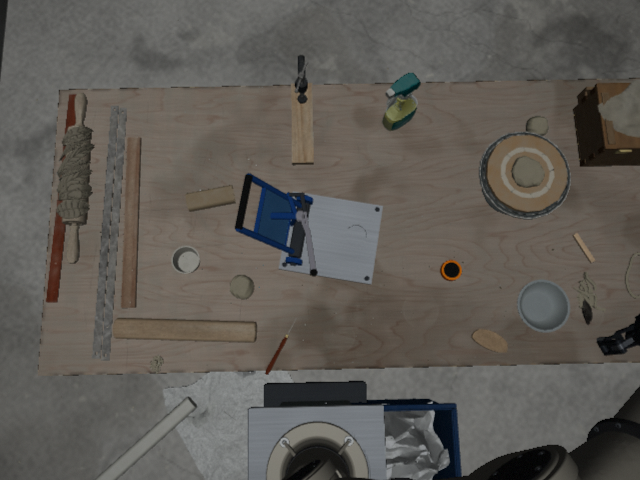

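Run:
```python
from h import *
np.set_printoptions(precision=4,suppress=True)
S=dict(recess=(335.9,262.6),pad=(399.1,232.9),bar=(276.1,243.3),pivot=(309.4,238.1),foot=(360.9,240.5),hub=(312.6,284.5),base=(324.8,281.1))
T=dict(recess=(353.4,236.4),pad=(451.7,267.7),bar=(245,202.5),pivot=(300.9,215.8),foot=(312.6,268.7),hub=(300.3,229.8),base=(325.7,238.7))
for k in S: print(k,*tri(S[k],T[k]))
# fit base pose + easel angle
from scipy.optimize import least_squares
def model(p):
    x,y,a,th=p
    B=R.from_euler('z',a); o=np.array([x,y,0])
    E=R.from_euler('x',-th) # upright tips to +y for positive
    h=np.array([0,.07,.03])
    P=dict(recess=[.0145,-.07,.004],hub=h,base=[0,0,0],bar=h+E.apply([0,0,.22]),pivot=h+E.apply([0,-.085,.12]),foot=h+E.apply([-.122,-.14,.12]))
    return {k:B.apply(v)+o for k,v in P.items()},B
def res(p):
    P,_=model(p); return np.concatenate([(proj(c,P[k])[0]-D[k]) for c,D in(('side',S),('top',T)) for k in P])
for a0 in np.arange(-3,3.2,1):
    f=least_squares(res,[.55,0,a0,.5],loss='soft_l1',f_scale=2); print(a0,f.cost,f.x)
```

```text
recess [ 0.5548 -0.1017  0.0189] 0.011289635564626631
pad [ 0.4653 -0.3414  0.0164] 0.0031082770201319738
bar [0.5894 0.1405 0.2216] 0.0065601033377245144
pivot [0.5694 0.0233 0.1744] 0.00635433844787593
foot [ 0.4425 -0.002   0.1977] 0.006151761780712383
hub [0.5656 0.026  0.0255] 0.0037625925882507545
base [ 0.554  -0.0341 -0.0023] 0.009806034634327492
-3.0 1070.100441027273 [ 0.5489 -0.0371 -3.7019 -0.9282]
-2.0 28.86280845208865 [ 0.555  -0.0358 -0.1977  0.5354]
-1.0 28.862808452075363 [ 0.555  -0.0358 -0.1977  0.5354]Traceback (most recent call last):
  File "<stdin>", line 18, in <module>
    return func(*args, **kwargs)
    result = trf(vector_fun.fun, vector_fun.jac, x0, f0, J0, lb, ub, ftol, xtol,
                 gtol, max_nfev, x_scale, loss_function, tr_solver,
                 tr_options.copy(), verbose, callback=callback_wrapped)
    return trf_no_bounds(
        fun, jac, x0, f0, J0, ftol, xtol, gtol, max_nfev, x_scale,
        loss_function, tr_solver, tr_options, verbose, callback=callback)
    J = jac(x)
    self._update_jac()
    ~~~~~~~~~~~~~~~~^^
    self.J = sel
[... 646 characters left out ...]
                       ^^^^^^^
    f = np.atleast_1d(self.fun(x, *self.args, **self.kwargs))
                      ~~~~~~~~^^^^^^^^^^^^^^^^^^^^^^^^^^^^^^
    return np.atleast_1d(self.fun(x))
                         ~~~~~~~~^^^
    return self.f(x, *self.args, **self.kwargs)
           ~~~~~~^^^^^^^^^^^^^^^^^^^^^^^^^^^^^^
  File "<stdin>", line 16, in res
  File "h.py", line 9, in proj
    K,E=cal(c); q=(E[:3,:3]@np.atleast_2d(p).T+E[:3,3:]); u=K@q; return (u[:2]/u[2]).T
        ~~~^^^
  File "h.py", line 7, in cal
    k=cams.get_calibration(c); return np.array([[k['fx'],0,k['cx']],[0,k['fy'],k['cy']],[0,0,1]]),np.array(k['extrinsics'])
ValueError: time passes only in moves, steps and waits
```

Side and top pictures agree with the networks: plate spans about (280–382, 193–283) in the top view, pad at (451,269), foot at (313,271), bar left at about (245,202), pot (186,260), clay (241,287), tube (210,198).

```bash
python3 - <<'E'
import re
s=open('h.py').read()
s=s.replace("def cal(c):\n","_C={}\ndef cal(c):\n    if c not in _C: _C[c]=_cal(c)\n    return _C[c]\ndef _cal(c):\n")
s+='''
def model(p,kick=0.):
    x,y,a,th=p
    B=R.from_euler('z',a); o=np.array([x,y,0]); E=R.from_euler('x',-th); h=np.array([0,.07,.03])
    P=dict(recess=[.0145,-.07,.004],hub=h,base=[0,0,0],bar=h+E.apply([0,0,.22]),pivot=h+E.apply([0,-.085,.12]),
      foot=h+E.apply([-.122*np.cos(kick),-.14,.12-.122*np.sin(kick)]))
    for i,(u,v) in enumerate([(-.1,-.125),(.1,-.125),(.1,.105),(-.1,.105)]): P['c%d'%i]=[u,v,.01]
    return {k:B.apply(v)+o for k,v in P.items()},B
'''
open('h.py','w').write(s)
E
python3 - <<'E'
from h import *
from scipy.optimize import least_squares
np.set_printoptions(precision=4,suppress=True)
S=dict(recess=(335.9,262.6),bar=(276.1,243.3),pivot=(309.4,238.1),foot=(360.9,240.5),hub=(312.6,284.5),base=(324.8,281.1))
T=dict(recess=(353.4,236.4),bar=(245,202.5),pivot=(300.9,215.8),foot=(312.6,268.7),hub=(300.3,229.8),base=(325.7,238.7))
def res(p):
    P,_=model(p); return np.concatenate([(proj(c,P[k])[0]-D[k]) for c,D in(('side',S),('top',T)) for k in D])
f=least_squares(res,[.55,0,-.2,.5],loss='soft_l1',f_scale=2); print(f.x); P,_=model(f.x)
out=[]
for c,(u,v) in(('side',(255,200)),('top',(225,160))):
    im=cv2.imread(f'pics/{c}0.png')[v:v+140,u:u+190]; im=cv2.resize(im,None,fx=4,fy=4,interpolation=cv2.INTER_CUBIC)
    for k in P:
        q=((proj(c,P[k])[0]-[u,v]+.5)*4).astype(int); cv2.drawMarker(im,tuple(map(int,q)),(0,0,255),0,10,1); cv2.putText(im,k,tuple(map(int,q+4)),0,.4,(0,255,0),1)
    cv2.imwrite(f'pics/{c}_ov.png',im)
for c in('side','top'):
    im=cv2.imread(f'pics/{c}0.png'); hsv=cv2.cvtColor(im,cv2.COLOR_BGR2HSV)
    m=cv2.inRange(hsv,(3,170,120),(18,255,255)); n,l,st,ce=cv2.connectedComponentsWithStats(m)
    for i in range(1,n):
        if st[i,4]>30: print(c,st[i],ce[i])
E
```

```text
[ 0.555  -0.0358 -0.1977  0.5354]
side [393 233  13   6  35] [399.3429 236.2286]
top [442 260  20  20 109] [451.1284 269.6514]
```

View pics/top_ov.png

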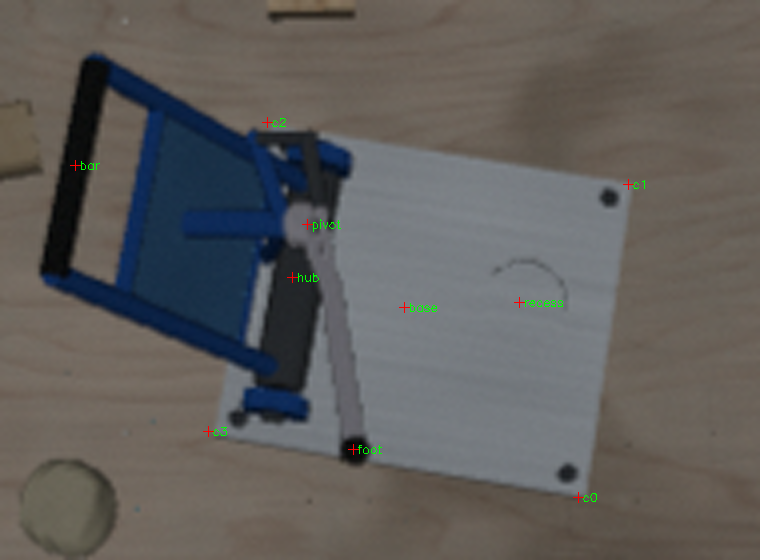

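View pics/side_ov.png

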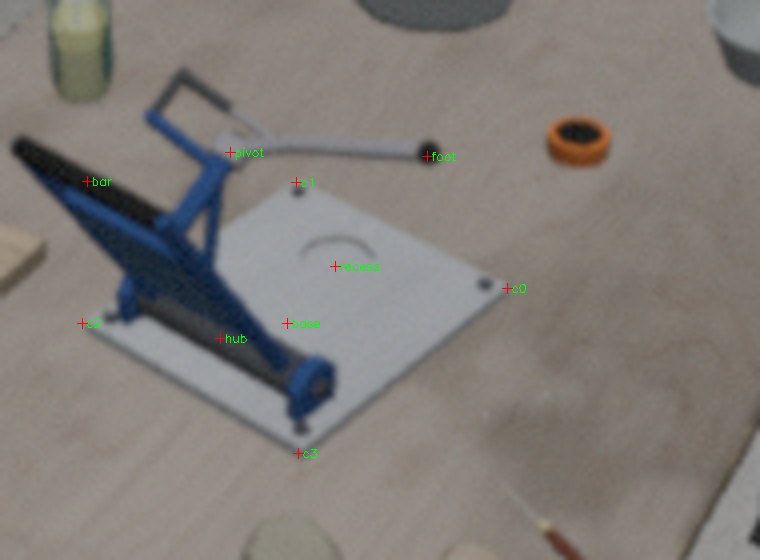

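Run:
```python
from h import *
from scipy.optimize import least_squares
np.set_printoptions(precision=4,suppress=True)
cr=lambda o,q: np.array(q)/4-.375+o
to=lambda *q: cr((225,160),q); so=lambda *q: cr((255,200),q)
T=dict(c1=to(634,184),c0=to(588,496),c3=to(212,436),bar=to(76,166),foot=to(354,450),recm=to(523,303))
S=dict(c1=so(297,179),c0=so(507,289),c3=so(300,455),c2=so(80,324),foot=so(428,152))
def res(p,sep=None):
    P,B=model(p[:4]); P['recm']=P['recess']+[0,0,.006]
    return np.concatenate([(proj(c,P[k])[0]-D[k]) for c,D in(('side',S),('top',T)) if sep in(None,c) for k in D])
f=least_squares(res,[.555,-.036,-.2,.53],loss='soft_l1'); print(f.x,f.cost); print(f.fun.reshape(-1,2))
for s in('side','top'):
    g=least_squares(res,f.x,args=(s,),loss='soft_l1'); print(s,g.x,g.cost)
P,_=model(f.x)
for k in('recess','bar','pivot','foot','hub'): print(k,P[k])
print('pad',onz('top',(451.6,269.6),.012),onz('side',(399.4,233.1),.018),onz('side',(399.3,235.8),.011))
p,Rt,s=rot(); print(p,Rt.as_matrix())
print('tcp proj',proj('side',p),proj('top',p))
```

```text
[ 0.5545 -0.0382 -0.1933  0.5468] 2.8616827416350787
[[ 0.0473  0.4528]
 [ 0.362  -0.7157]
 [ 0.2541 -1.047 ]
 [ 1.058  -0.4249]
 [ 0.1386  0.6121]
 [-0.6806 -0.0821]
 [-1.1666  0.2126]
 [ 0.0521 -0.7613]
 [-0.1279  0.2289]
 [ 0.1428 -0.0935]
 [ 0.1102 -0.6284]]
side [ 0.5549 -0.0362 -0.1944  0.5335] 1.0542462102807426
top [ 0.554  -0.0392 -0.1934  0.5527] 0.9539631068492374
recess [ 0.5553 -0.1097  0.004 ]
bar [0.5899 0.1427 0.2179]
pivot [0.566  0.0205 0.1767]
foot [ 0.4372 -0.0022  0.2053]
hub [0.5679 0.0305 0.03  ]
pad [ 0.4627 -0.3415  0.012 ] [ 0.4617 -0.3389  0.018 ] [ 0.4595 -0.3345  0.011 ]
[ 0.3014 -0.604   0.1944] [[ 0.8948  0.4464 -0.    ]
 [ 0.4464 -0.8948 -0.    ]
 [-0.      0.     -1.    ]]
tcp proj [[482.8941 161.8095]] [[605.2883 331.6216]]
```

```bash
cat >> h.py <<'E'
BP=[0.5545,-0.0382,-0.1933,0.5468]
by=np.array([-np.sin(BP[2]),np.cos(BP[2]),0]); bx=np.array([np.cos(BP[2]),np.sin(BP[2]),0])
RT=R.from_matrix(np.c_[bx,-by,[0,0,-1]])
E
python3 - <<'E'
from h import *
print(rel([.4620,-.3400,.12],RT)); print(rel([.38,-.47,.15],RT))
E
```

```text
(array([ 1.3081, -0.8226,  0.372 ]), array([0.    , 0.    , 0.2088]))
(array([ 0.651, -0.424,  0.222]), array([0.    , 0.    , 0.2088]))
```

>>> jog_arm(
  plan=[
    {"x": 0.3, "y": -0.2, "z": 0.1, "wz": 0.1},
    {"x": 0.651, "y": -0.424, "z": 0.222, "wz": 0.2088},
    {"x": 0.651, "y": -0.424, "z": 0.222, "wz": 0.2088},
    {"x": 0.651, "y": -0.424, "z": 0.222, "wz": 0.2088},
    {"x": 0.651, "y": -0.424, "z": 0.222, "wz": 0.2088},
    {"x": 0.651, "y": -0.424, "z": 0.222, "wz": 0.2088},
    {"x": 0.651, "y": -0.424, "z": 0.222, "wz": 0.2088},
  ],
  hand=1,
)

```text
invalid input at $.plan[0]: expected keys x, y, z, wx, wy, wz
```

Run:
```python
from h import *
print(rel([.4620,-.3400,.07],RT))
```

```text
(array([ 1.3081, -0.8226,  0.622 ]), array([0.    , 0.    , 0.2088]))
```

>>> jog_arm(
  plan=[
    {"x": 0.3, "y": -0.2, "z": 0.1, "wx": 0, "wy": 0, "wz": 0.1},
    {"x": 0.651, "y": -0.424, "z": 0.222, "wx": 0, "wy": 0, "wz": 0.2088},
    {"x": 0.651, "y": -0.424, "z": 0.222, "wx": 0, "wy": 0, "wz": 0.2088},
    {"x": 0.651, "y": -0.424, "z": 0.222, "wx": 0, "wy": 0, "wz": 0.2088},
    {"x": 0.651, "y": -0.424, "z": 0.222, "wx": 0, "wy": 0, "wz": 0.2088},
    {"x": 0.651, "y": -0.424, "z": 0.222, "wx": 0, "wy": 0, "wz": 0.2088},
    {"x": 0.651, "y": -0.424, "z": 0.222, "wx": 0, "wy": 0, "wz": 0.2088},
    {"x": 0.651, "y": -0.424, "z": 0.222, "wx": 0, "wy": 0, "wz": 0.2088},
  ],
  hand=1,
)

```text
t: 1.77
eef_pos: [0.3801, -0.4702, 0.1502]
tool_rot: [0.0, 0.995, -0.096, 0.0]
contact_force: [-0.6, 0.2, -0.5]
gripper_width: 1.001
```

Run:
```python
from h import *
print(rel([.4620,-.3400,.06],RT))
```

```text
(array([ 0.278 , -0.7174,  0.4507]), array([ 0.0001, -0.0001,  0.0005]))
```

>>> jog_arm(
  plan=[
    {"x": 0.278, "y": -0.717, "z": 0.45, "wx": 0, "wy": 0, "wz": 0},
    {"x": 0.278, "y": -0.717, "z": 0.45, "wx": 0, "wy": 0, "wz": 0},
    {"x": 0.278, "y": -0.717, "z": 0.45, "wx": 0, "wy": 0, "wz": 0},
    {"x": 0.278, "y": -0.717, "z": 0.45, "wx": 0, "wy": 0, "wz": 0},
    {"x": 0.278, "y": -0.717, "z": 0.45, "wx": 0, "wy": 0, "wz": 0},
    {"x": 0.278, "y": -0.717, "z": 0.45, "wx": 0, "wy": 0, "wz": 0},
    {"x": 0.278, "y": -0.717, "z": 0.45, "wx": 0, "wy": 0, "wz": 0},
  ],
)

```text
t: 2.35
eef_pos: [0.4618, -0.3405, 0.0601]
tool_rot: [0.0, 0.995, -0.095, -0.0]
contact_force: [-0.1, -0.7, 0.5]
gripper_width: 0.999
```

Run:
```python
from h import *
im=snap('side','side1'); p,_,s=rot(); print(p,s['contact_force'])
print(proj('side',p),proj('side',[.462,-.34,.018])) 
c=cv2.resize(im[180:280,340:460,::-1],None,fx=5,fy=5,interpolation=cv2.INTER_CUBIC)
cv2.drawMarker(c,tuple(map(int,(proj('side',p)[0]-[340,180]+.5)*5)),(0,0,255),0,10,1)
cv2.drawMarker(c,tuple(map(int,(proj('side',[.462,-.34,.018])[0]-[340,180]+.5)*5)),(0,255,0),0,10,1)
cv2.imwrite('pics/s1c.png',c)
print(rel([.4620,-.3400,.007],RT))
```

```text
[ 0.46143806 -0.34195681  0.06067852] [ 0.46559914 -1.45314751 -0.37666477]
[[401.07068006 221.29955958]] [[399.44129632 232.90585446]]
(array([ 0.0007, -0.0106,  0.2684]), array([ 0.0005, -0.0002,  0.0002]))
```

View pics/s1c.png

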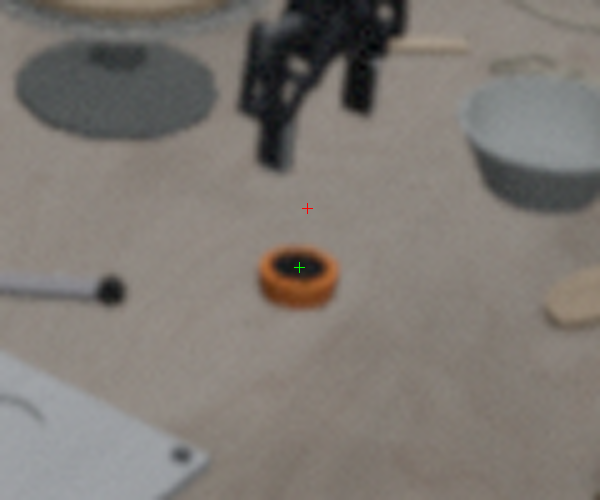

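The pad lies on my estimate at crop (299,267), and the fingertips are at crop (272,165) and (357,110). I'll check these against the TCP.

Run:
```python
from h import *
np.set_printoptions(precision=4,suppress=True)
p,_,s=rot(); print(p,s['t'])
for sg in(1,-1):
  for dz in (0,.013,.03,.045): print(sg,dz,((proj('side',p+sg*.05*by+[0,0,dz])[0]-[340,180]+.5)*5))
im=snap('top','top1'); hsv=cv2.cvtColor(im,cv2.COLOR_RGB2HSV)
c=cv2.resize(im[215:315,390:510,::-1],None,fx=5,fy=5,interpolation=cv2.INTER_CUBIC)
for q,col in((p,(0,0,255)),([.462,-.34,.018],(0,255,0))): cv2.drawMarker(c,tuple(map(int,(proj('top',q)[0]-[390,215]+.5)*5)),col,0,10,1)
cv2.imwrite('pics/t1c.png',c)
```

```text
[ 0.4614 -0.342   0.0607] 2.4
1 0 [262.0978 241.8534]
1 0.013 [263.8154 224.0017]
1 0.03 [266.0869 200.3937]
1 0.045 [268.1154 179.3109]
-1 0 [351.8398 177.4126]
-1 0.013 [353.9099 159.9533]
-1 0.03 [356.6463 136.8743]
-1 0.045 [359.0889 116.2737]
```

View pics/t1c.png

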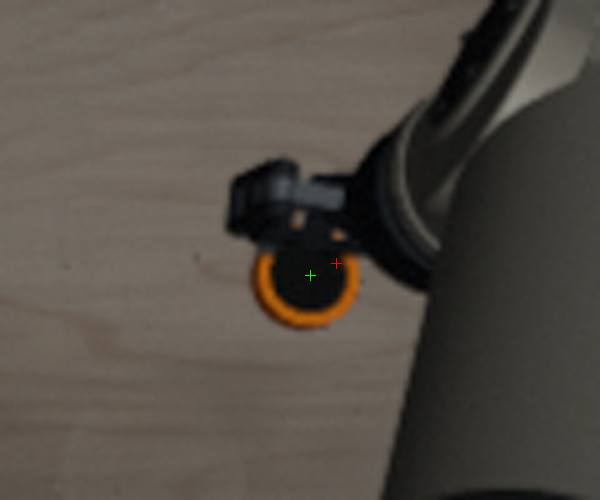

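Run:
```python
from h import *
np.set_printoptions(precision=1,suppress=True)
p,Rm,s=rot(); print(p,Rm.as_matrix(),s['q'])
for dz in (0,.045,.1,.15,.2,.3): 
  for sg in (1,0,-1): print(sg,dz,((proj('top',p+sg*.05*by+[0,0,dz])[0]-[390,215]+.5)*5),((proj('side',p+sg*.05*by+[0,0,dz])[0]-[340,180]+.5)*5))
im=cv2.imread('pics/side1.png')[60:260,330:530]; im2=cv2.imread('pics/top1.png')[170:320,380:580]
a=cv2.resize(im,None,fx=2.8,fy=2.8,interpolation=cv2.INTER_CUBIC)[:,:400];b=cv2.resize(im2,None,fx=2,fy=2,interpolation=cv2.INTER_CUBIC)
b=cv2.copyMakeBorder(b,0,a.shape[0]-b.shape[0],0,0,0); c=np.hstack([a,b])
cv2.convertScaleAbs(c,c,2.2,10); cv2.imwrite('pics/both1.png',c)
```

```text
[ 0.5 -0.3  0.1] [[ 1.  -0.2  0. ]
 [-0.2 -1.  -0. ]
 [ 0.   0.  -1. ]] [ 0.5  0.5  0.1  1.9 -0.   0.7 -1.2]
1 0 [233.2 245.7] [262.7 241. ]
0 0 [338.3 263.6] [308.4 208.2]
-1 0 [443.6 281.6] [352.4 176.6]
1 0.045 [254.6 230.7] [268.7 178.5]
0 0.045 [363.4 249.2] [315.1 146.4]
-1 0.045 [472.4 267.8] [359.7 115.5]
1 0.1 [282.9 210.8] [276.4  99.1]
0 0.1 [396.5 230.1] [323.6  67.9]
-1 0.1 [510.5 249.5] [368.9  38. ]
1 0.15 [310.9 191.2] [283.6  23.9]
0 0.15 [429.3 211.3] [331.6  -6.3]
-1 0.15 [548.2 231.4] [377.6 -35.3]
1 0.2 [341.3 169.8] [291.2 -54.3]
0 0.2 [465.  190.7] [339.9 -83.4]
-1 0.2 [589.1 211.7] [ 386.6 -111.3]
1 0.3 [411.  120.9] [ 307.2 -220.5]
0 0.3 [546.7 143.8] [ 357.5 -247.1]
-1 0.3 [682.9 166.7] [ 405.7 -272.6]
```

View pics/both1.png

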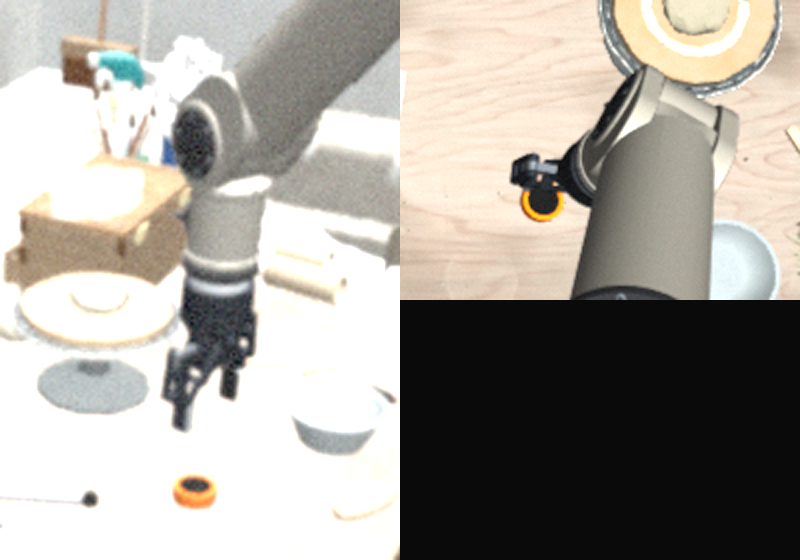

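>>> jog_arm(
  plan=[
    {"x": 0, "y": -0.01, "z": 0.08, "wx": 0, "wy": 0, "wz": 0},
    {"x": 0, "y": -0.01, "z": 0.08, "wx": 0, "wy": 0, "wz": 0},
    {"x": 0, "y": -0.01, "z": 0.08, "wx": 0, "wy": 0, "wz": 0},
  ],
)

```text
t: 2.7
eef_pos: [0.4605, -0.3421, 0.0453]
tool_rot: [0.001, 0.995, -0.098, 0.0]
contact_force: [-0.5, 0.1, 0.6]
gripper_width: 0.999
```

Run:
```python
from h import *
np.set_printoptions(precision=3,suppress=True)
im=snap('side','side2'); im2=snap('top','top2'); p,_,s=rot(); print(p,s['t'],s['q'],s['contact_force'])
a=np.clip(cv2.resize(im[180:250,350:450,::-1],None,fx=5,fy=5,interpolation=cv2.INTER_CUBIC).astype(float)*2,0,255).astype(np.uint8)
for sg in(1,-1):
  for dz in(0,.013,.04): cv2.drawMarker(a,tuple(map(int,(proj('side',p+sg*.05*by+[0,0,dz])[0]-[350,180]+.5)*5)),(0,0,255),0,8,1)
cv2.imwrite('pics/s2c.png',a)
```

```text
[ 0.462 -0.342  0.046] 2.8 [ 0.476  0.495  0.066  1.928 -0.045  0.718 -1.198] [-1.136 -0.333  0.034]
```

View pics/s2c.png

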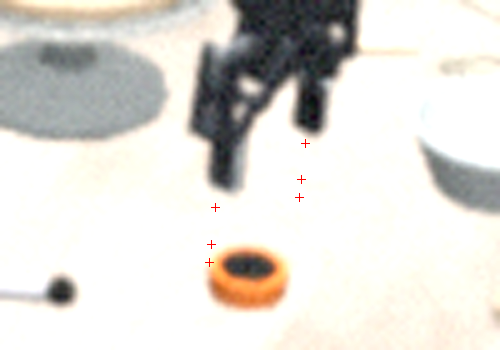

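Both tips sit about 5 cm above where the reported TCP puts them, at crop (225,188) and (310,130), so I'll descend in checked steps.

>>> jog_arm(
  plan=[
    {"x": 0, "y": -0.01, "z": 0.1, "wx": 0, "wy": 0, "wz": 0},
    {"x": 0, "y": -0.01, "z": 0.16, "wx": 0, "wy": 0, "wz": 0},
    {"x": 0, "y": -0.01, "z": 0.16, "wx": 0, "wy": 0, "wz": 0},
  ],
)

```text
t: 3.05
eef_pos: [0.4604, -0.3392, 0.012]
tool_rot: [0.001, 0.995, -0.098, -0.001]
contact_force: [-0.8, 0.2, -0.2]
gripper_width: 1.001
```

Run:
```python
from h import *
np.set_printoptions(precision=3,suppress=True)
print(bot.grasp_offset, [a for a in dir(bot) if a[0]!='_'])
im=snap('side','side3'); p,_,s=rot(); print(p,s['t'],s['contact_force'])
r=im[180:260,350:450].max(2)
# dark pixels bottom per column window around left finger (cols 388-400) and right (405-416)
for lo,hi in((388,402),(404,416)):
    m=(im[180:245,lo:hi].max(2)<55); ys,xs=np.where(m); print(lo,'bottom rows per col',[ (lo+x, 180+ys[xs==x].max()) for x in np.unique(xs)])
for sg in(1,-1):
  for dz in(0,.013,.04,.052): print(sg,dz,proj('side',p+sg*.05*by+[0,0,dz])[0])
```

```text
0.0187 ['PlanningError', 'grasp_offset', 'hand_in']
[ 0.461 -0.34   0.013] 3.1 [-0.348 -0.236 -0.144]
388 bottom rows per col [(np.int64(388), np.int64(215)), (np.int64(389), np.int64(216)), (np.int64(390), np.int64(217)), (np.int64(391), np.int64(225)), (np.int64(392), np.int64(226)), (np.int64(393), np.int64(226)), (np.int64(394), np.int64(226)), (np.int64(395), np.int64(232)), (np.int64(396), np.int64(233)), (np.int64(397), np.int64(234)), (np.int64(398), np.int64(234)), (np.int64(399), np.int64(234)), (np.int64(400), np.int64(234)), (np.int64(401), np.int64(234))]
404 bottom rows per col [(np.int64(404), np.int64(206)), (np.int64(405), np.int64(205)), (np.int64(406), np.int64(204)), (np.int64(407), np.int64(204)), (np.int64(408), np.int64(214)), (np.int64(409), np.int64(214)), (np.int64(410), np.int64(214)), (np.int64(411), np.int64(215)), (np.int64(412), np.int64(214)), (np.int64(413), np.int64(205)), (np.int64(414), np.int64(204)), (np.int64(415), np.int64(203))]
1 0 [390.53  241.134]
1 0.013 [390.862 237.686]
1 0.04 [391.56  230.416]
1 0.052 [391.875 227.139]
-1 0 [408.251 227.943]
-1 0.013 [408.652 224.565]
-1 0.04 [409.494 217.45 ]
-1 0.052 [409.874 214.244]
```

Run:
```python
import cv2,numpy as np
a=cv2.imread('pics/side0.png').astype(int)
out=[]
for n in('side1','side2','side3'):
    b=cv2.imread(f'pics/{n}.png').astype(int)
    d=np.abs(cv2.GaussianBlur(a.astype(np.float32),(3,3),0)-cv2.GaussianBlur(b.astype(np.float32),(3,3),0)).max(2)[180:250,380:420]
    out.append(cv2.resize(np.clip(d*8,0,255).astype(np.uint8),None,fx=6,fy=6,interpolation=0))
    out.append(cv2.resize(b[180:250,380:420].astype(np.uint8)[:,:,1],None,fx=6,fy=6,interpolation=2)) if n=='side3' else 0
cv2.imwrite('pics/diff.png',np.hstack(out)[:,:800] if np.hstack(out).shape[1]<=800 else cv2.resize(np.hstack(out),None,fx=.8,fy=.8))
```

```text
(no output)
```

View pics/diff.png

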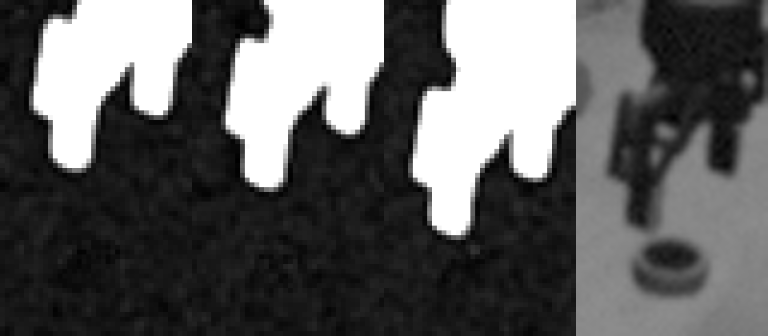

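>>> jog_arm(
  plan=[
    {"x": 0.005, "y": 0, "z": 0.08, "wx": 0, "wy": 0, "wz": 0},
    {"x": 0.005, "y": 0, "z": 0.16, "wx": 0, "wy": 0, "wz": 0},
    {"x": 0.005, "y": 0, "z": 0.16, "wx": 0, "wy": 0, "wz": 0},
  ],
)

```text
t: 3.35
eef_pos: [0.4605, -0.3389, -0.0208]
tool_rot: [0.0, 0.995, -0.098, -0.002]
contact_force: [-1.2, 1.2, 0.2]
gripper_width: 1.002
```

```bash
cat > tip.py <<'E'
from h import *
def tips(n,ref='side0'):
    im=snap('side',n)[:,:,::-1]; p,_,s=rot()
    d=np.abs(cv2.GaussianBlur(cv2.imread(f'pics/{ref}.png').astype(np.float32),(3,3),0)-cv2.GaussianBlur(im.astype(np.float32),(3,3),0)).max(2)>20
    d=cv2.morphologyEx(d.astype(np.uint8),cv2.MORPH_OPEN,np.ones((2,2)))
    n_,l=cv2.connectedComponents(d); 
    u,v=proj('side',p+[0,0,.1])[0].astype(int)
    m=l==np.bincount(l[l>0]).argmax()
    print('p',p.round(4),'F',s['contact_force'].round(1),'w',round(s['gripper_width'],3),'t',s['t'])
    print([(c,int(np.where(m[:,c])[0].max())) for c in range(u-20,u+20) if m[:,c].any()])
    for sg in(1,-1):
        for dz in(.013,.045): print(sg,dz,proj('side',p+sg*(.047)*by+[0,0,dz])[0].round(1))
E
python3 -c "
from tip import *
tips('side4')"
```

```text
p [ 0.461  -0.3394 -0.0196] F [ 0.4 -0.6 -0.2] w 1.005 t 3.4
[]
1 0.013 [390.5 245.9]
1 0.045 [391.4 237.4]
-1 0.013 [407.1 233.4]
-1 0.045 [408.1 225.1]
```

>>> jog_arm(
  plan=[
    {"x": 0.005, "y": 0, "z": 0.03, "wx": 0, "wy": 0, "wz": 0},
    {"x": 0.005, "y": 0, "z": 0.06, "wx": 0, "wy": 0, "wz": 0},
    {"x": 0.005, "y": 0, "z": 0.06, "wx": 0, "wy": 0, "wz": 0},
  ],
)

```text
t: 3.65
eef_pos: [0.4618, -0.3394, -0.032]
tool_rot: [0.0, 0.995, -0.098, -0.002]
contact_force: [-0.1, 0.2, 0.2]
gripper_width: 1.0
```

```bash
sed -i 's/m=l==np.bincount.*/m=l==l[v,u]/' tip.py; python3 -c "
from tip import *
tips('side5')"
```

```text
p [ 0.4619 -0.3395 -0.0317] F [ 0.3 -0.1 -0.1] w 0.994 t 3.7
[(385, 228), (386, 230), (387, 230), (388, 231), (389, 238), (390, 239), (391, 240), (392, 240), (393, 240), (394, 240), (395, 240), (396, 240), (397, 234), (398, 230), (399, 227), (400, 225), (401, 225), (402, 224), (403, 222), (404, 220), (405, 220), (406, 227), (407, 228), (408, 228), (409, 229), (410, 229), (411, 229), (412, 228), (413, 226), (414, 219), (415, 218), (416, 216), (417, 214), (418, 214), (419, 212)]
1 0.013 [390.  248.9]
1 0.045 [390.8 240.5]
-1 0.013 [406.5 236.3]
-1 0.045 [407.5 228.1]
```

>>> jog_arm(
  plan=[
    {"x": 0, "y": 0, "z": -0.01, "wx": 0, "wy": 0, "wz": 0},
    {"x": 0, "y": 0, "z": -0.01, "wx": 0, "wy": 0, "wz": 0},
    {"x": 0, "y": 0, "z": -0.01, "wx": 0, "wy": 0, "wz": 0},
    {"x": 0, "y": 0, "z": -0.01, "wx": 0, "wy": 0, "wz": 0},
    {"x": 0, "y": 0, "z": -0.01, "wx": 0, "wy": 0, "wz": 0},
    {"x": 0, "y": 0, "z": -0.01, "wx": 0, "wy": 0, "wz": 0},
    {"x": 0, "y": 0, "z": -0.01, "wx": 0, "wy": 0, "wz": 0},
    {"x": 0, "y": 0, "z": -0.01, "wx": 0, "wy": 0, "wz": 0},
  ],
  hand=-1,
  grip_force=40,
)

```text
t: 4.37
eef_pos: [0.4623, -0.3397, -0.0288]
tool_rot: [0.0, 0.995, -0.098, -0.001]
contact_force: [-1.5, 0.9, 5.9]
gripper_width: 0.556
```

```bash
cat > pad.py <<'E'
from h import *
def blob(c,im):
    m=cv2.inRange(cv2.cvtColor(im,cv2.COLOR_RGB2HSV),(3,150,90),(18,255,255)); n,l,st,ce=cv2.connectedComponentsWithStats(m)
    i=1+st[1:,4].argmax(); return st[i],ce[i].round(1)
def pads(n):
    for c in('side','top'):
        im=snap(c,f'{c}_{n}'); print(c,*blob(c,im))
    for c in ('side','top'): print([(np.round(k['location'],1).tolist(),round(k['confidence'],2)) for k in finder.place_of(c,'pad_center')[:2]])
    p,_,s=rot(); print(p.round(4),s['contact_force'].round(1),s['gripper_width'].__round__(3),s['t'])
E
python3 -c "
from pad import *
pads('g1'); from tip import *; tips('side6')"
```

```text
side [398 229   9  12  54] [402.8 235.6]
top [443 272  16   9  50] [449.8 276.9]
[([400.7, 232.9], 0.54), ([325.8, 280.2], 0.28)]
[([453.2, 266.3], 0.56)]
[ 0.4622 -0.3397 -0.0288] [-1.1  1.1  5.1] 0.558 4.5667
p [ 0.4622 -0.3397 -0.0288] F [-1.9  1.1  6.3] w 0.557 t 4.6167
[(388, 227), (389, 229), (390, 230), (391, 230), (392, 234), (393, 237), (394, 238), (395, 240), (396, 240), (397, 240), (398, 240), (399, 240), (400, 236), (401, 230), (402, 230), (403, 231), (404, 232), (405, 233), (406, 233), (407, 233), (408, 233), (409, 232), (410, 226), (411, 223), (412, 221), (413, 219), (414, 218), (415, 217), (416, 215), (417, 211), (418, 207), (419, 187)]
1 0.013 [390.  248.1]
1 0.045 [390.8 239.7]
-1 0.013 [406.5 235.5]
-1 0.045 [407.5 227.3]
```

>>> jog_arm(
  plan=[
    {"x": 0, "y": 0, "z": 0, "wx": 0, "wy": 0, "wz": 0},
    {"x": 0, "y": 0, "z": 0, "wx": 0, "wy": 0, "wz": 0},
    {"x": 0, "y": 0, "z": -0.03, "wx": 0, "wy": 0, "wz": 0},
    {"x": 0, "y": 0, "z": -0.03, "wx": 0, "wy": 0, "wz": 0},
  ],
  hand=0.6,
)

```text
t: 4.95
eef_pos: [0.4627, -0.34, -0.022]
tool_rot: [0.001, 0.995, -0.098, -0.001]
contact_force: [-0.1, -0.2, 0.1]
gripper_width: 0.802
```

>>> jog_arm(
  plan=[
    {"x": 0, "y": 0, "z": 0, "wx": 0, "wy": 0, "wz": 0},
    {"x": 0, "y": 0, "z": 0, "wx": 0, "wy": 0, "wz": 0},
    {"x": 0, "y": 0, "z": 0, "wx": 0, "wy": 0, "wz": 0},
    {"x": 0, "y": 0, "z": 0, "wx": 0, "wy": 0, "wz": 0},
    {"x": 0, "y": 0, "z": 0, "wx": 0, "wy": 0, "wz": 0},
    {"x": 0, "y": 0, "z": 0, "wx": 0, "wy": 0, "wz": 0},
  ],
  hand=-1,
)

```text
t: 5.45
eef_pos: [0.4661, -0.3419, -0.0188]
tool_rot: [0.002, 0.995, -0.098, 0.003]
contact_force: [0.2, 2.2, 21.7]
gripper_width: 0.006
```

>>> jog_arm(
  plan=[
    {"x": -0.02, "y": -0.01, "z": -0.1, "wx": 0, "wy": 0, "wz": 0},
    {"x": -0.02, "y": -0.01, "z": -0.25, "wx": 0, "wy": 0, "wz": 0},
    {"x": -0.02, "y": -0.01, "z": -0.25, "wx": 0, "wy": 0, "wz": 0},
    {"x": -0.02, "y": -0.01, "z": -0.25, "wx": 0, "wy": 0, "wz": 0},
  ],
  hand=-1,
)

```text
t: 5.78
eef_pos: [0.4635, -0.3397, 0.0327]
tool_rot: [0.003, 0.995, -0.098, 0.004]
contact_force: [-0.5, 0.3, -0.8]
gripper_width: 0.005
```

```bash
python3 -c "
from pad import *
pads('g2'); from tip import *; tips('side7')
p=rot()[0]
for dz in (.037,.05): print(dz,proj('side',p+[0,0,dz]),proj('top',p+[0,0,dz]))
im=np.hstack([cv2.resize(cv2.imread('pics/side7.png')[175:255,360:440],(400,400),interpolation=2),cv2.resize(cv2.imread('pics/top_g2.png')[225:305,410:490],(400,400),interpolation=2)])
cv2.imwrite('pics/v10.png',cv2.convertScaleAbs(im,None,1.6,0))"
```

```text
side [393 231  14  10  83] [399.4 236.4]
top [442 265  20  16  91] [449.7 274.3]
[([399.7, 235.0], 0.73), ([339.7, 260.7], 0.62)]
[([298.7, 229.5], 0.64), ([449.8, 269.5], 0.51)]
[ 0.4615 -0.3383  0.03  ] [-1.1  0.8 -0.3] -0.004 5.9833
p [ 0.4615 -0.3384  0.03  ] F [-0.5  0.7  0. ] w -0.0 t 6.0333
[(390, 204), (391, 206), (392, 207), (393, 209), (394, 210), (395, 211), (396, 211), (397, 212), (398, 213), (399, 220), (400, 221), (401, 222), (402, 222), (403, 222), (404, 222), (405, 221), (406, 221), (407, 219), (408, 211), (409, 210), (410, 208), (411, 207), (412, 206), (413, 205), (414, 204), (415, 202), (416, 199), (417, 197), (418, 195), (419, 192), (420, 183), (421, 175)]
1 0.013 [391.5 232.8]
1 0.045 [392.4 224.1]
-1 0.013 [408.4 220.6]
-1 0.045 [409.4 212. ]
0.037 [[400.79038992 220.1157026 ]] [[456.03330335 266.8175541 ]]
0.05 [[401.17085525 216.56525591]] [[457.44401022 265.99580231]]
```

View pics/v10.png

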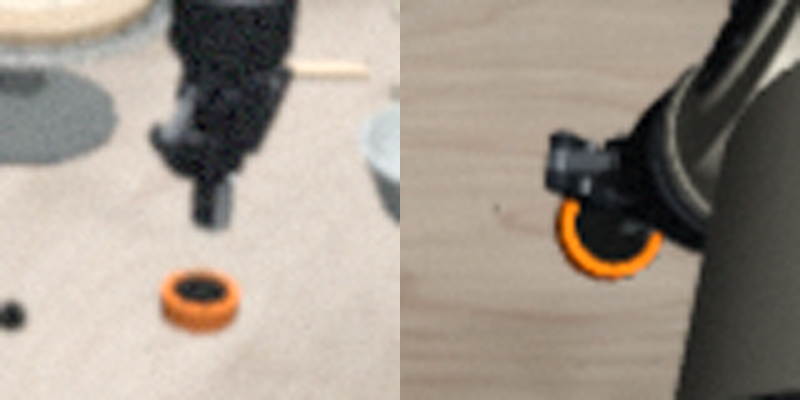

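The shut tip is at side (403,222), about 2 px right of the prediction. Top and side together say the true tip is about 6 mm nearer the robot in x and 37 mm higher than reported. The pad is still at about (0.460, -0.340), so I'll regrip lower.

Run:
```python
from h import *
print(rel([.4660,-.3400,-.034],RT))
```

```text
(array([0.0225, 0.0026, 0.32  ]), array([ 0.0009, -0.0011, -0.0008]))
```

>>> jog_arm(
  plan=[
    {"x": 0.022, "y": 0.003, "z": 0, "wx": 0, "wy": 0, "wz": 0},
    {"x": 0.022, "y": 0.003, "z": 0, "wx": 0, "wy": 0, "wz": 0},
    {"x": 0.022, "y": 0.003, "z": 0, "wx": 0, "wy": 0, "wz": 0},
    {"x": 0.022, "y": 0.003, "z": 0, "wx": 0, "wy": 0, "wz": 0},
    {"x": 0.022, "y": 0.003, "z": 0, "wx": 0, "wy": 0, "wz": 0},
    {"x": 0.022, "y": 0.003, "z": 0.1, "wx": 0, "wy": 0, "wz": 0},
    {"x": 0.022, "y": 0.003, "z": 0.2, "wx": 0, "wy": 0, "wz": 0},
    {"x": 0.022, "y": 0.003, "z": 0.29, "wx": 0, "wy": 0, "wz": 0},
    {"x": 0.022, "y": 0.003, "z": 0.32, "wx": 0, "wy": 0, "wz": 0},
    {"x": 0.022, "y": 0.003, "z": 0.32, "wx": 0, "wy": 0, "wz": 0},
  ],
  hand=1,
)

```text
t: 6.87
eef_pos: [0.4647, -0.3393, -0.0354]
tool_rot: [0.001, 0.995, -0.098, 0.0]
contact_force: [-0.8, -0.4, 0.9]
gripper_width: 0.998
```

>>> jog_arm(
  plan=[
    {"x": 0, "y": 0, "z": 0, "wx": 0, "wy": 0, "wz": 0},
    {"x": 0, "y": 0, "z": 0, "wx": 0, "wy": 0, "wz": 0},
    {"x": 0, "y": 0, "z": 0, "wx": 0, "wy": 0, "wz": 0},
    {"x": 0, "y": 0, "z": 0, "wx": 0, "wy": 0, "wz": 0},
    {"x": 0, "y": 0, "z": 0, "wx": 0, "wy": 0, "wz": 0},
    {"x": 0, "y": 0, "z": 0, "wx": 0, "wy": 0, "wz": 0},
    {"x": 0, "y": 0, "z": 0, "wx": 0, "wy": 0, "wz": 0},
  ],
  hand=-1,
)

```text
t: 7.45
eef_pos: [0.4654, -0.3398, -0.0341]
tool_rot: [0.001, 0.995, -0.098, 0.001]
contact_force: [-0.9, 0.8, 7.0]
gripper_width: 0.561
```

Run:
```python
from h import *
print(rel([.5610,-.1800,.036],RT))
```

```text
(array([ 0.3141, -0.876 , -0.3521]), array([ 0.0008, -0.0007, -0.0008]))
```

>>> jog_arm(
  plan=[
    {"x": 0, "y": 0, "z": -0.1, "wx": 0, "wy": 0, "wz": 0},
    {"x": 0, "y": 0, "z": -0.25, "wx": 0, "wy": 0, "wz": 0},
    {"x": 0.1, "y": -0.15, "z": -0.35, "wx": 0, "wy": 0, "wz": 0},
    {"x": 0.16, "y": -0.3, "z": -0.35, "wx": 0, "wy": 0, "wz": 0},
    {"x": 0.22, "y": -0.45, "z": -0.35, "wx": 0, "wy": 0, "wz": 0},
    {"x": 0.27, "y": -0.6, "z": -0.35, "wx": 0, "wy": 0, "wz": 0},
    {"x": 0.314, "y": -0.75, "z": -0.35, "wx": 0, "wy": 0, "wz": 0},
    {"x": 0.314, "y": -0.876, "z": -0.352, "wx": 0, "wy": 0, "wz": 0},
    {"x": 0.314, "y": -0.876, "z": -0.352, "wx": 0, "wy": 0, "wz": 0},
    {"x": 0.314, "y": -0.876, "z": -0.352, "wx": 0, "wy": 0, "wz": 0},
  ],
)

```text
t: 8.28
eef_pos: [0.5617, -0.1776, 0.0363]
tool_rot: [0.001, 0.995, -0.096, 0.001]
contact_force: [0.2, -0.3, -0.7]
gripper_width: 0.558
```

Run:
```python
from h import *
print(rel([.5610,-.1100,-.004],RT))
```

```text
(array([-0.0685, -0.3317,  0.2008]), array([ 0.0005, -0.0008,  0.0005]))
```

>>> jog_arm(
  plan=[
    {"x": -0.04, "y": -0.15, "z": 0.1, "wx": 0, "wy": 0, "wz": 0},
    {"x": -0.068, "y": -0.332, "z": 0.2, "wx": 0, "wy": 0, "wz": 0},
    {"x": -0.068, "y": -0.332, "z": 0.2, "wx": 0, "wy": 0, "wz": 0},
    {"x": -0.068, "y": -0.332, "z": 0.2, "wx": 0, "wy": 0, "wz": 0},
    {"x": -0.068, "y": -0.332, "z": 0.2, "wx": 0, "wy": 0, "wz": 0},
  ],
)

```text
t: 8.7
eef_pos: [0.5609, -0.1115, -0.0037]
tool_rot: [0.001, 0.995, -0.096, 0.001]
contact_force: [-0.6, -0.9, -0.4]
gripper_width: 0.565
```

Run:
```python
from pad import *
pads('h1')
print('recess',proj('side',[.5553,-.1097,.039]),proj('top',[.5553,-.1097,.039]))
im=np.hstack([cv2.resize(cv2.imread('pics/side_h1.png')[205:285,300:380],(400,400),interpolation=2),cv2.resize(cv2.imread('pics/top_h1.png')[200:280,310:390],(400,400),interpolation=2)])
cv2.imwrite('pics/v11.png',cv2.convertScaleAbs(im,None,1.6,0))
```

```text
side [337 248  10  14  73] [341.9 256. ]Traceback (most recent call last):
  File "<stdin>", line 2, in <module>
  File "pad.py", line 7, in pads
    im=snap(c,f'{c}_{n}'); print(c,*blob(c,im))
                                    ~~~~^^^^^^
  File "pad.py", line 4, in blob
    i=1+st[1:,4].argmax(); return st[i],ce[i].round(1)
        ~~~~~~~~~~~~~~~^^
ValueError: attempt to get argmax of an empty sequence
```

Run:
```python
from pad import *
th=np.linspace(0,2*np.pi,200)
def sil(c,x,y,z):
    P=np.concatenate([np.c_[x+.025*np.cos(th),y+.025*np.sin(th),0*th+h] for h in(z+.001,z+.017)])
    q=proj(c,P); return np.r_[q.min(0),q.max(0)].round(2)
print('table',sil('side',.4605,-.340,0),sil('top',.4605,-.340,0))
for n,z in(('h1',.03),):
  for x,y in((.555,-.1115),(.561,-.1115),(.555,-.105)): print(sil('side',x,y,z))
im=cv2.imread('pics/side_h1.png'); h=cv2.cvtColor(im,cv2.COLOR_BGR2HSV)
for r in range(244,268): print(r,' '.join('%3d'%(h[r,c,1]) if h[r,c,0]<20 else '  .' for c in range(328,356)))
im=snap('top','top_h1')
cv2.imwrite('pics/v11.png',cv2.convertScaleAbs(np.hstack([cv2.resize(cv2.imread('pics/side_h1.png')[205:285,300:380],(400,400),interpolation=2),cv2.resize(im[200:280,310:390,::-1],(400,400),interpolation=2)]),None,1.6,0))
```

```text
table [391.52 228.98 407.8  241.93] [439.81 260.09 461.81 281.24]
[330.82 248.47 348.17 263.12]
[329.03 247.87 346.34 262.49]
[329.73 249.58 347.13 264.31]
244   .   .   .  18  27  22   0   .   .  30  18  25  28  32   .   .   .   .   .   .  13  21  23  21  27  23  22  22
245  14   .   .  23   .  24  16   .   .  24  23  26  27   .  22   .  77   .   .   .  11  23  25  27  24  25  25  25
246   .   .   .   .  25   .   .   .  24  24  27  29  28  34   .   .   0   .   .   .  11  23  23  23  23  21  27  27
247   .   .   .   .   .   .   .  14  64  53  52  49  55  77 104 121   .  26   .   .  11  23  26  25  23  21  21  25
248   .   .   .   .   .   .   . 106 112 104 112 108 112 142 172 181 184 114  33   .   .  21  23  23  23  25   .  25
249   .   .  20   .   .   .   .  93 127 141 150 146 143 159 170 167 177 187 122  14  16  24  23  25  25  27  25   .
250   .   .   .   0  21   .   .   .   .  90 115 109  98 128 153 180 176 172 155  61  19  24  25  22  27  23  22  23
251   .   .   .   .   .   .   .   .   .  16   .   .  16  70  73 121 158 168 162 102  33  23  23  27  22  25  23  23
252   .   .   0 
[... 1139 characters left out ...]
   .
262   .   .   .   .   .   .   .  17  40  64  71  69  70  57  44  17   5   .   .   .   .   .   .   .   .   .   .   .
263   .   .   .   .   .   .   .   .   .   8   8   7   5   7   .   .   .   .   .   .   .   .   .   .   .   .   .   .
264   .   .   .   .   .   .   .   .   .   .   .   .   .   .   .   .   .   .   .   .   .   .   .   .   .   .   .   .
265   .   .   .   .   .   .   .   .   .   .   .   .   .   .   .   .   .   .   .   .   .   .   .   .   .   .   .   .
266   .   .   .   .   .   .   .   .   .   .   .   .   .   .   .   .   .   .   .   .   .   .   .   .   .   .   .   .
267   .   .   .   .   .   .   .   .   .   .   .   .   .   .   .   .   .   .   .   .   .   .   .   .   .   .   .   .
```

View pics/v11.png

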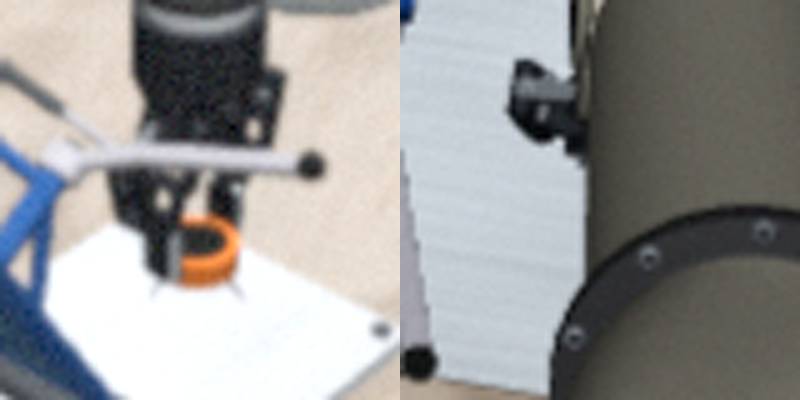

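The side crop shows the pad hanging level between the fingers over the recess, with the recess arc ends visible at side columns of about 331 and 348. The arm hides the top view.

```bash
cat > sil.py <<'E'
from pad import *
from scipy.optimize import fsolve
th=np.linspace(0,2*np.pi,400)
def sil(c,x,y,z):
    P=np.concatenate([np.c_[x+.025*np.cos(th),y+.025*np.sin(th),0*th+h] for h in(z+.001,z+.017)])
    q=proj(c,P); return q[:,0].max(),q[:,1].max(),q[:,0].min(),q[:,1].min()
def solve(col,row,z): return fsolve(lambda v:np.array(sil('side',v[0],v[1],z)[:2])-[col,row],[.555,-.11])
def edges(n,ref=None):
    """half-level right column and bottom row of the orange saturation"""
    h=cv2.cvtColor(cv2.imread(f'pics/{n}.png'),cv2.COLOR_BGR2HSV); s=np.where(h[:,:,0]<25,h[:,:,1],0).astype(float)
    m=cv2.inRange(h,(3,150,90),(18,255,255)); k,l,st,ce=cv2.connectedComponentsWithStats(m); i=1+st[1:,4].argmax()
    x,y,w,hh,_=st[i]
    def cross(a,i0,bg): # a decreasing profile from index i0
        T=(a[i0:i0+3].max()+bg)/2
        for j in range(i0,len(a)-1):
            if a[j]>=T>a[j+1]: return j+(a[j]-T)/(a[j]-a[j+1])
    R_=max(cross(s[r],x+w-3,25) or 0 for r in range(y+2,y+hh-2)); B=max(cross(s[:,c],y+hh-4,5) or 0 for c in range(x+1,x+w-2))
    return R_,B
E
python3 - <<'E'
from sil import *
np.set_printoptions(precision=4,suppress=True)
print('table edges',edges('side0'),edges('side_g2'),'pred',sil('side',.4620,-.3410,0)[:2])
for n in('side0','side_g2'): 
    e=edges(n); print(n,fsolve(lambda v:np.array(sil('side',v[0],v[1],0)[:2])-e,[.46,-.34]))
e=edges('side_h1'); print(e)
for z in(.028,.030,.033,.036): print(z,solve(*e,z))
# recess mouth: arc ends/top seen in side view
P=lambda x,y:proj('side',np.c_[x+.0265*np.cos(th),y+.0265*np.sin(th),0*th+.010])
for x,y in((.5553,-.1097),(.5556,-.1077)): q=P(x,y); print(q.min(0),q.max(0))
g=cv2.imread('pics/side0.png')[:,:,1].astype(int)
for r in range(256,268): print(r,' '.join('%3d'%v for v in g[r,326:354]))
E
```

```text
table edges (np.float64(407.19354838709677), np.float64(241.41666666666666)) (np.float64(407.3881578947368), np.float64(241.21428571428572)) pred (np.float64(407.47985299849125), np.float64(241.63967993002316))
side0 [ 0.4633 -0.3417]
side_g2 [ 0.4632 -0.3431]
(np.float64(347.35616438356163), np.float64(261.70652173913044))
0.028 [ 0.5614 -0.1187]
0.03 [ 0.5602 -0.1163]
0.033 [ 0.5584 -0.1127]
0.036 [ 0.5566 -0.1091]
[329.843 258.576] [347.9229 269.5265]
[329.4189 258.8929] [347.5145 269.8627]
256 161 160 160 156 158 159 161 159 160 159 158 157 157 158 159 157 157 156 156 160 160 160 162 158 155 151 146 143
257 159 160 156 159 157 158 157 159 158 156 158 155 156 154 153 154 156 158 157 160 161 161 159 156 158 157 155 153
258 160 158 160 155 158 160 157 157 156 155 151 151 145 145 146 150 151 153 157 158 161 159 159 156 158 157 159 160
259 160 159 158 160 157 158 152 151 142 140 136 134 131 131 132 134 136 140 145 152 156 158 158 157 156 159 160 157
260 159 160 158 159 157 153 140 131 133 136 136 137 136 139 141 139 134 131 130 135 148 157 156 158 157 159 159 157
261 161 159 157 157 153 139 129 131 143 147 148 150 153 154 154 155 152 144 137 128 131 149 157 158 159 158 158 156
262 158 159 159 157 142 136 145 150 153 155 153 157 157 156 159 157 157 156 150 141 131 136 149 156 157 157 157 157
263 159 160 159 151 144 144 153 155 155 158 158 159 158 161 159 157 158 158 156 152 141 134 139 154 156 157 156 156
264 159 159 159 156 148 151 157 159 156 159 160 157 161 159 159 158 159 155 155 156 153 145 143 153 157 157 157 156
265 160 157 159 156 152 155 157 158 158 158 160 160 158 158 155 156 157 158 158 156 155 154 154 156 155 156 155 156
266 159 160 157 157 156 157 158 158 160 158 159 158 157 157 155 157 157 158 158 159 156 157 157 154 155 155 155 155
267 158 158 157 159 156 159 159 159 159 159 157 157 156 156 158 158 158 157 156 159 157 156 154 157 155 155 157 156
```

>>> jog_arm(
  plan=[
    {"x": -0.026, "y": -0.022, "z": 0.0, "wx": 0, "wy": 0, "wz": 0},
    {"x": -0.026, "y": -0.022, "z": 0.05, "wx": 0, "wy": 0, "wz": 0},
    {"x": -0.026, "y": -0.022, "z": 0.08, "wx": 0, "wy": 0, "wz": 0},
    {"x": -0.026, "y": -0.022, "z": 0.08, "wx": 0, "wy": 0, "wz": 0},
    {"x": -0.026, "y": -0.022, "z": 0.08, "wx": 0, "wy": 0, "wz": 0},
  ],
)

```text
t: 9.27
eef_pos: [0.5566, -0.107, -0.02]
tool_rot: [0.001, 0.995, -0.097, 0.001]
contact_force: [0.0, 0.4, 0.5]
gripper_width: 0.561
```

```bash
cat > chk.py <<'E'
from sil import *
import sys
np.set_printoptions(precision=4,suppress=True)
snap('side',sys.argv[1]); e=edges(sys.argv[1]); p,_,s=rot(); print(p,s['contact_force'],s['t'],e)
h=p[2]+.0341
for z in(h-.002,h,h+.002,h+.004): print(z.round(4),solve(*e,z))
E
python3 chk.py sh2
```

```text
[ 0.5569 -0.1071 -0.0196] [-0.7563  0.6298 -0.0513] 9.3167 (np.float64(347.4684210526316), np.float64(267.44943820224717))
0.0125 [ 0.5574 -0.1129]
0.0145 [ 0.5563 -0.1106]
0.0165 [ 0.5551 -0.1082]
0.0185 [ 0.554  -0.1059]
```

>>> jog_arm(
  plan=[
    {"x": -0.004, "y": -0.003, "z": 0.01, "wx": 0, "wy": 0, "wz": 0},
    {"x": -0.004, "y": -0.003, "z": 0.02, "wx": 0, "wy": 0, "wz": 0},
    {"x": -0.004, "y": -0.003, "z": 0.03, "wx": 0, "wy": 0, "wz": 0},
    {"x": -0.004, "y": -0.003, "z": 0.03, "wx": 0, "wy": 0, "wz": 0},
  ],
)

```text
t: 9.65
eef_pos: [0.5568, -0.1064, -0.025]
tool_rot: [0.001, 0.995, -0.097, 0.002]
contact_force: [-1.9, 0.6, 8.2]
gripper_width: 0.563
```

```bash
python3 chk.py sh3
```

```text
[ 0.5568 -0.1064 -0.0249] [-0.7784 -0.2369  7.1219] 9.7 (np.float64(347.2061855670103), np.float64(268.8021978021978))
0.0072 [ 0.5582 -0.113 ]
0.0092 [ 0.557  -0.1107]
0.0112 [ 0.5559 -0.1083]
0.0132 [ 0.5547 -0.106 ]
```

>>> jog_arm(
  plan=[
    {"x": -0.003, "y": 0.0, "z": 0.005, "wx": 0, "wy": 0, "wz": 0},
    {"x": -0.007, "y": 0.001, "z": 0.005, "wx": 0, "wy": 0, "wz": 0},
    {"x": -0.007, "y": 0.001, "z": 0.005, "wx": 0, "wy": 0, "wz": 0},
    {"x": -0.007, "y": 0.001, "z": 0.01, "wx": 0, "wy": 0, "wz": 0},
  ],
)

```text
t: 10.03
eef_pos: [0.5571, -0.1064, -0.0254]
tool_rot: [0.001, 0.995, -0.097, 0.003]
contact_force: [-2.8, 1.0, 18.8]
gripper_width: 0.564
```

```bash
python3 chk.py sh4
```

```text
[ 0.5571 -0.1065 -0.0254] [-1.7088  0.0527 13.7389] 10.0833 (np.float64(347.2173913043478), np.float64(268.8440860215054))
0.0067 [ 0.5583 -0.1133]
0.0087 [ 0.5572 -0.111 ]
0.0107 [ 0.556  -0.1087]
0.0127 [ 0.5549 -0.1064]
```

>>> jog_arm(
  plan=[
    {"x": 0, "y": 0.0, "z": -0.015, "wx": 0, "wy": 0, "wz": 0},
    {"x": -0.01, "y": 0.0, "z": -0.015, "wx": 0, "wy": 0, "wz": 0},
    {"x": -0.01, "y": 0.0, "z": -0.015, "wx": 0, "wy": 0, "wz": 0},
    {"x": -0.01, "y": 0.0, "z": 0, "wx": 0, "wy": 0, "wz": 0},
    {"x": -0.01, "y": 0.0, "z": 0.01, "wx": 0, "wy": 0, "wz": 0},
    {"x": -0.01, "y": 0.0, "z": 0.01, "wx": 0, "wy": 0, "wz": 0},
  ],
)

```text
t: 10.58
eef_pos: [0.5563, -0.1065, -0.0262]
tool_rot: [0.001, 0.995, -0.098, 0.004]
contact_force: [-3.1, 0.5, 15.1]
gripper_width: 0.563
```

```bash
python3 chk.py sh5
```

```text
[ 0.5562 -0.1064 -0.0262] [-2.0719 -0.0424 14.3569] 10.6333 (np.float64(347.5568181818182), np.float64(268.9166666666667))
0.0059 [ 0.5578 -0.1145]
0.0079 [ 0.5566 -0.1122]
0.0099 [ 0.5555 -0.1099]
0.0119 [ 0.5543 -0.1075]
```

>>> jog_arm(
  plan=[
    {"x": 0, "y": 0.0, "z": -0.006, "wx": 0, "wy": 0, "wz": 0},
    {"x": 0, "y": 0.0, "z": -0.006, "wx": 0, "wy": 0, "wz": 0},
  ],
)

```text
t: 10.8
eef_pos: [0.5564, -0.1065, -0.025]
tool_rot: [0.001, 0.995, -0.098, 0.004]
contact_force: [0.5, -0.2, 0.1]
gripper_width: 0.565
```

>>> jog_arm(
  plan=[
    {"x": 0, "y": 0.0, "z": 0, "wx": 0, "wy": 0, "wz": 0},
    {"x": 0, "y": 0.0, "z": 0, "wx": 0, "wy": 0, "wz": 0},
    {"x": 0, "y": 0.0, "z": 0, "wx": 0, "wy": 0, "wz": 0},
    {"x": 0, "y": 0.0, "z": 0, "wx": 0, "wy": 0, "wz": 0},
  ],
  hand=0.45,
)

```text
t: 11.13
eef_pos: [0.5561, -0.1065, -0.0254]
tool_rot: [0.001, 0.995, -0.098, 0.004]
contact_force: [-0.1, 0.2, 0.3]
gripper_width: 0.723
```

```bash
python3 chk.py sh6; python3 -c "
from sil import *
for z in(.004,.010): print(z,sil('side',.5553,-.1097,z))
for z in(.004,.010): print(z,solve(*edges('sh6'),z))"
```

```text
[ 0.5563 -0.1065 -0.0252] [-0.0972  0.1597 -1.2228] 11.1833 (np.float64(347.27906976744185), np.float64(268.6058823529412))
0.0069 [ 0.5586 -0.1142]
0.0089 [ 0.5574 -0.1119]
0.0109 [ 0.5563 -0.1096]
0.0129 [ 0.5551 -0.1073]
0.004 (np.float64(347.5232745998137), np.float64(270.57206454134257), np.float64(330.33683678726834), np.float64(255.89578027641224))
0.01 (np.float64(347.58504978288516), np.float64(268.9340312623603), np.float64(330.35806881017544), np.float64(254.25888949261724))
0.004 [ 0.56024488 -0.11756913]
0.01 [ 0.55679109 -0.11062215]
```

>>> jog_arm(
  plan=[
    {"x": 0, "y": 0.0, "z": 0, "wx": 0, "wy": 0, "wz": 0},
    {"x": 0, "y": 0.0, "z": 0, "wx": 0, "wy": 0, "wz": 0},
    {"x": 0, "y": 0.0, "z": 0, "wx": 0, "wy": 0, "wz": 0},
    {"x": 0, "y": 0.0, "z": 0, "wx": 0, "wy": 0, "wz": 0},
    {"x": 0, "y": 0.0, "z": -0.015, "wx": 0, "wy": 0, "wz": 0},
    {"x": -0.012, "y": -0.005, "z": -0.015, "wx": 0, "wy": 0, "wz": 0},
    {"x": -0.012, "y": -0.005, "z": -0.015, "wx": 0, "wy": 0, "wz": 0},
    {"x": -0.012, "y": -0.005, "z": -0.015, "wx": 0, "wy": 0, "wz": 0},
    {"x": -0.012, "y": -0.005, "z": 0, "wx": 0, "wy": 0, "wz": 0},
    {"x": -0.012, "y": -0.005, "z": 0.006, "wx": 0, "wy": 0, "wz": 0},
    {"x": -0.012, "y": -0.005, "z": 0.006, "wx": 0, "wy": 0, "wz": 0},
  ],
  hand=-1,
)

```text
t: 12.1
eef_pos: [0.5547, -0.1049, -0.0249]
tool_rot: [0.001, 0.995, -0.098, 0.005]
contact_force: [-5.7, 0.0, 19.1]
gripper_width: 0.562
```

```bash
python3 chk.py sh7; python3 -c "
from sil import *
for z in(.004,.010): print(z,solve(*edges('sh7'),z))"
```

```text
[ 0.5548 -0.105  -0.0248] [-5.2376  0.9224 19.101 ] 12.15 (np.float64(347.4306930693069), np.float64(269.0689655172414))
0.0073 [ 0.557  -0.1121]
0.0093 [ 0.5558 -0.1098]
0.0113 [ 0.5547 -0.1074]
0.0133 [ 0.5535 -0.1051]
0.004 [ 0.55883716 -0.11584692]
0.01 [ 0.55539277 -0.10891147]
```

Run:
```python
from h import *
from scipy.optimize import minimize
np.set_printoptions(precision=4,suppress=True)
th=np.linspace(0,2*np.pi,361)
def fit(c,box,ss=12):
    u0,v0,u1,v1=box; g=cv2.imread(f'pics/{c}0.png').astype(float).mean(2)[v0:v1,u0:u1]; bg=cv2.blur(g,(1,1)); 
    y,x=np.mgrid[0:v1-v0,0:u1-u0]
    K,E=cal(c)
    def render(px,py,r1=.0275,r0=.0265):
        # visible wall = inside mouth circle but outside floor circle as seen
        W=np.zeros(((v1-v0)*ss,(u1-u0)*ss),np.uint8); F=W.copy()
        tr=lambda r,z:np.round(((proj(c,np.c_[px+r*np.cos(th),py+r*np.sin(th),0*th+z])-[u0,v0]+.5)*ss-.5)*16).astype(np.int32)
        cv2.fillPoly(W,[tr(r1,.010)],255,shift=4); cv2.fillPoly(F,[tr(r0,.004)],255,shift=4)
        m=((W>0)&(F==0)).astype(np.float32); m=cv2.GaussianBlur(m,(0,0),.6*ss); return cv2.resize(m,(u1-u0,v1-v0),interpolation=cv2.INTER_AREA)
    def cost(p,ret=False):
        m=render(p[0],p[1]); A=np.c_[m.ravel(),np.ones(m.size),x.ravel(),y.ravel()]; s=np.linalg.lstsq(A,g.ravel(),rcond=None)
        r=g.ravel()-A@s[0]; return (r**2).mean()
    best=min(((cost((a,b)),a,b) for a in np.arange(.549,.563,.001) for b in np.arange(-.118,-.101,.001)))
    q=minimize(cost,best[1:],method='Nelder-Mead',options=dict(initial_simplex=[[best[1],best[2]],[best[1]+.0007,best[2]],[best[1],best[2]+.0007]])); print(c,best,q.x,q.fun)
fit('side',(324,252,356,274)); fit('top',(341,222,370,249))
```

```text
side (np.float64(19.624896735366963), np.float64(0.556), np.float64(-0.10999999999999999)) [ 0.5556 -0.1095] 19.367284997076293
top (np.float64(8.085112406847424), np.float64(0.554), np.float64(-0.10999999999999999)) [ 0.5542 -0.1094] 7.842574101175746
```

>>> jog_arm(
  plan=[
    {"x": 0, "y": 0.0, "z": -0.006, "wx": 0, "wy": 0, "wz": 0},
    {"x": 0, "y": 0.0, "z": -0.006, "wx": 0, "wy": 0, "wz": 0},
  ],
)

```text
t: 12.32
eef_pos: [0.5552, -0.1049, -0.0233]
tool_rot: [0.001, 0.995, -0.098, 0.005]
contact_force: [-0.2, 1.1, -0.7]
gripper_width: 0.559
```

>>> jog_arm(
  plan=[
    {"x": 0, "y": 0.0, "z": 0, "wx": 0, "wy": 0, "wz": 0},
    {"x": 0, "y": 0.0, "z": 0, "wx": 0, "wy": 0, "wz": 0},
    {"x": 0, "y": 0.0, "z": 0, "wx": 0, "wy": 0, "wz": 0},
    {"x": 0, "y": 0.0, "z": 0, "wx": 0, "wy": 0, "wz": 0},
  ],
  hand=0.45,
)

```text
t: 12.65
eef_pos: [0.555, -0.1049, -0.0236]
tool_rot: [0.001, 0.995, -0.098, 0.005]
contact_force: [-0.3, -0.4, 0.2]
gripper_width: 0.721
```

```bash
python3 chk.py sh8; python3 -c "
from sil import *
for z in(.004,.010): print(z,solve(*edges('sh8'),z))"
```

```text
[ 0.555  -0.1049 -0.0235] [-0.4067 -0.5017  0.0318] 12.7 (np.float64(347.22105263157897), np.float64(268.7926829268293))
0.0086 [ 0.5574 -0.1114]
0.0106 [ 0.5562 -0.1091]
0.0126 [ 0.5551 -0.1068]
0.0146 [ 0.5539 -0.1045]
0.004 [ 0.55997879 -0.11669829]
0.01 [ 0.55652678 -0.10975713]
```

>>> jog_arm(
  plan=[
    {"x": 0, "y": 0.0, "z": -0.1, "wx": 0, "wy": 0, "wz": 0},
    {"x": 0, "y": 0.0, "z": -0.3, "wx": 0, "wy": 0, "wz": 0},
    {"x": 0, "y": 0.2, "z": -0.4, "wx": 0, "wy": 0, "wz": 0},
    {"x": 0, "y": 0.4, "z": -0.4, "wx": 0, "wy": 0, "wz": 0},
    {"x": 0, "y": 0.6, "z": -0.4, "wx": 0, "wy": 0, "wz": 0},
    {"x": 0, "y": 0.8, "z": -0.4, "wx": 0, "wy": 0, "wz": 0},
    {"x": 0, "y": 0.9, "z": -0.4, "wx": 0, "wy": 0, "wz": 0},
    {"x": 0, "y": 0.9, "z": -0.4, "wx": 0, "wy": 0, "wz": 0},
  ],
  hand=-1,
)

```text
t: 13.37
eef_pos: [0.5166, -0.2885, 0.0569]
tool_rot: [0.003, 0.995, -0.102, 0.005]
contact_force: [-0.2, -0.2, -0.3]
gripper_width: -0.001
```

```bash
cat > look.py <<'E'
from sil import *
import sys
from scipy.optimize import minimize
np.set_printoptions(precision=4,suppress=True)
def sat(f): 
    h=cv2.cvtColor(cv2.imread(f),cv2.COLOR_BGR2HSV); return np.where(h[:,:,0]<25,h[:,:,1],0).astype(float)
def discfit(c,f,z,x0,ss=8,thk=.018):
    s=sat(f); u,v=np.round(proj(c,[x0[0],x0[1],z+.012])[0]).astype(int); u0,v0,u1,v1=u-16,v-16,u+16,v+16; g=s[v0:v1,u0:u1]
    def render(p):
        W=np.zeros(((v1-v0)*ss,(u1-u0)*ss),np.uint8); I=W.copy()
        tr=lambda r,zz:np.round(((proj(c,np.c_[p[0]+r*np.cos(th),p[1]+r*np.sin(th),0*th+zz])-[u0,v0]+.5)*ss-.5)*16).astype(np.int32)
        zb=max(z,.010) if z<.009 and z>.002 else z
        for r,zz in((.0235,zb),(.025,zb+.0015 if zb==z else zb),(.025,z+thk-.0015),(.0235,z+thk)): cv2.fillPoly(W,[tr(r,zz)],1,shift=4)
        q=np.concatenate([tr(.025,zb+.0015 if zb==z else zb),tr(.025,z+thk-.0015)])
        cv2.fillConvexPoly(W,cv2.convexHull(q),1,shift=4)
        cv2.fillPoly(I,[tr(p[2],z+thk)],1,shift=4)
        m=((W>0)&(I==0)).astype(np.float32); return cv2.resize(cv2.GaussianBlur(m,(0,0),.6*ss),(u1-u0,v1-v0),interpolation=cv2.INTER_AREA)
    def cost(p):
        m=render(p); A=np.c_[m.ravel(),np.ones(m.size)]; r=np.linalg.lstsq(A,g.ravel(),rcond=None); return ((g.ravel()-A@r[0])**2).mean()
    b=np.r_[x0,.017]; sx=[b]+[b+np.eye(3)[i]*.002 for i in range(3)]
    r=minimize(cost,b,method='Nelder-Mead',options=dict(initial_simplex=sx,xatol=1e-5)); return r.x,round(r.fun,1)
if __name__=='__main__':
    n=sys.argv[1]
    for c in('side','top'): snap(c,f'{c}_{n}')
    print('table side',discfit('side','pics/side0.png',0,[.462,-.341]),'top',discfit('top','pics/top0.png',0,[.462,-.341]))
    for z in(.004,.010):
        for c in('side','top'): print(z,c,discfit(c,f'pics/{c}_{n}.png',z,[.556,-.110]))
    print(rot()[0],monitor.get_obs()['t'])
E
python3 look.py k1
```

```text
table side (array([ 0.4627, -0.3411,  0.0131]), np.float64(107.7)) top (array([ 0.4623, -0.3393,  0.0174]), np.float64(466.7))
0.004 side (array([ 0.5547, -0.1103,  0.0089]), np.float64(455.5))
0.004 top (array([ 0.5534, -0.1067,  0.0165]), np.float64(443.6))
0.01 side (array([ 0.557 , -0.1148,  0.0224]), np.float64(772.9))
0.01 top (array([ 0.5523, -0.1063,  0.0164]), np.float64(485.0))
[ 0.5187 -0.282   0.0565] 13.4667
```

Run:
```python
import cv2,numpy as np
a=cv2.imread('pics/side_k1.png')[240:280,320:360]; b=cv2.imread('pics/top_k1.png')[215:255,335:375]
cv2.imwrite('pics/v12.png',cv2.convertScaleAbs(np.hstack([cv2.resize(x,(400,400),interpolation=2) for x in(a,b)]),None,1.4,0))
```

```text
(no output)
```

View pics/v12.png

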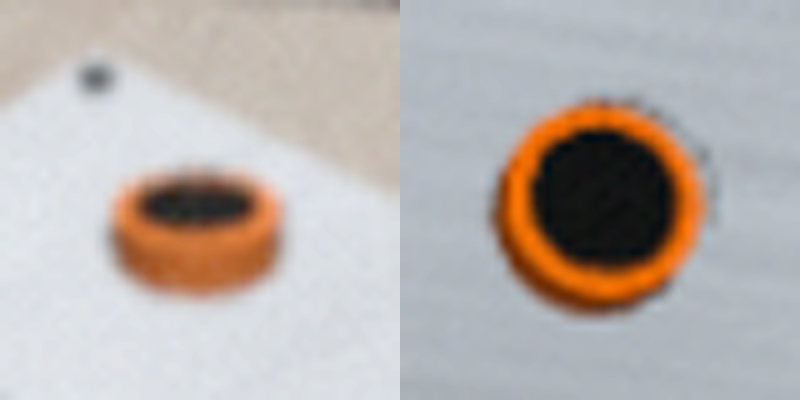

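Side: the pad spans rows 256.5–269, about 12.7 px high. That matches a seated pad (13.0) better than one resting on the rim (14.7). The top view shows a thin recess sliver at upper right. I'll tamp it with shut fingers to confirm its height.

Run:
```python
from h import *
print(rel([.560,-.109,.02],RT))
```

```text
(array([ 0.0305, -0.8889,  0.1816]), array([ 0.0004, -0.0031, -0.0015]))
```

>>> jog_arm(
  plan=[
    {"x": 0.01, "y": -0.2, "z": 0, "wx": 0, "wy": -0.003, "wz": -0.0015},
    {"x": 0.02, "y": -0.4, "z": 0, "wx": 0, "wy": -0.003, "wz": -0.0015},
    {"x": 0.03, "y": -0.6, "z": 0, "wx": 0, "wy": -0.003, "wz": -0.0015},
    {"x": 0.03, "y": -0.8, "z": 0.05, "wx": 0, "wy": -0.003, "wz": -0.0015},
    {"x": 0.03, "y": -0.889, "z": 0.1, "wx": 0, "wy": -0.003, "wz": -0.0015},
    {"x": 0.03, "y": -0.889, "z": 0.18, "wx": 0, "wy": -0.003, "wz": -0.0015},
    {"x": 0.03, "y": -0.889, "z": 0.27, "wx": 0, "wy": -0.003, "wz": -0.0015},
    {"x": 0.03, "y": -0.889, "z": 0.29, "wx": 0, "wy": -0.003, "wz": -0.0015},
    {"x": 0.03, "y": -0.889, "z": 0.29, "wx": 0, "wy": -0.003, "wz": -0.0015},
  ],
)

```text
t: 14.22
eef_pos: [0.5589, -0.107, -0.003]
tool_rot: [0.0, 0.995, -0.095, -0.001]
contact_force: [0.2, -0.2, 0.6]
gripper_width: 0.0
```

>>> jog_arm(
  plan=[
    {"x": 0, "y": 0, "z": 0.02, "wx": 0, "wy": 0, "wz": 0},
    {"x": 0, "y": 0, "z": 0.04, "wx": 0, "wy": 0, "wz": 0},
    {"x": 0, "y": 0, "z": 0.04, "wx": 0, "wy": 0, "wz": 0},
  ],
)

```text
t: 14.47
eef_pos: [0.5595, -0.1064, -0.0105]
tool_rot: [-0.0, 0.995, -0.095, -0.001]
contact_force: [-0.1, 1.5, 3.4]
gripper_width: 0.003
```

>>> jog_arm(
  plan=[
    {"x": 0, "y": 0, "z": 0.01, "wx": 0, "wy": 0, "wz": 0},
    {"x": 0, "y": 0, "z": 0.015, "wx": 0, "wy": 0, "wz": 0},
    {"x": 0, "y": 0, "z": 0.015, "wx": 0, "wy": 0, "wz": 0},
  ],
)

```text
t: 14.72
eef_pos: [0.5599, -0.1063, -0.0113]
tool_rot: [-0.0, 0.995, -0.095, -0.001]
contact_force: [-5.6, 2.0, 18.3]
gripper_width: 0.001
```

>>> jog_arm(
  plan=[
    {"x": 0.004, "y": 0.004, "z": 0.008, "wx": 0, "wy": 0, "wz": 0},
    {"x": 0.008, "y": 0.009, "z": 0.008, "wx": 0, "wy": 0, "wz": 0},
    {"x": 0.01, "y": 0.013, "z": 0.008, "wx": 0, "wy": 0, "wz": 0},
    {"x": 0.01, "y": 0.018, "z": 0.008, "wx": 0, "wy": 0, "wz": 0},
    {"x": 0.01, "y": 0.018, "z": 0.008, "wx": 0, "wy": 0, "wz": 0},
  ],
)

```text
t: 15.13
eef_pos: [0.5612, -0.1106, -0.0129]
tool_rot: [-0.0, 0.995, -0.096, -0.001]
contact_force: [-0.5, 0.2, -0.5]
gripper_width: 0.003
```

>>> jog_arm(
  plan=[
    {"x": 0, "y": 0, "z": 0.01, "wx": 0, "wy": 0, "wz": 0},
    {"x": 0, "y": 0, "z": 0.02, "wx": 0, "wy": 0, "wz": 0},
    {"x": 0, "y": 0, "z": 0.02, "wx": 0, "wy": 0, "wz": 0},
  ],
)

```text
t: 15.38
eef_pos: [0.5614, -0.1108, -0.0149]
tool_rot: [-0.0, 0.995, -0.096, -0.0]
contact_force: [-6.9, 1.2, 24.4]
gripper_width: 0.004
```

```bash
cat > kick.py <<'E'
from h import *
np.set_printoptions(precision=4,suppress=True)
OFF=np.array([.0055,.0015,-.037])
def tipk(k,r=.105,push=0.,gap=0.):
    x,y,a,t=BP; B=R.from_euler('z',a); E=R.from_euler('x',-t)
    n=np.array([-np.sin(k),0,np.cos(k)])
    v=np.array([-r*np.cos(k),-.055*r/.122,-r*np.sin(k)])+n*(.006+gap)
    b=np.array([0,.07,.03])+E.apply(np.array([0,-.085,.12])+v)+[-.011*np.clip(k/.5,0,1),0,0]
    return B.apply(b)+[x,y,0]
if __name__=='__main__':
    p,R0,s=rot(); print('now',p)
    print('wp1',rel(np.array([.50,-.12,.25]),RT)); print('start',rel(tipk(0,gap=.03)+OFF,RT),tipk(0,gap=.03)+OFF)
E
python3 kick.py
```

```text
now [ 0.5614 -0.1108 -0.0149]
wp1 (array([-0.294 ,  0.103 , -1.3242]), array([-0.0002,  0.0003,  0.0004]))
start (array([-0.6034, -0.554 , -1.0488]), array([-0.0002,  0.0003,  0.0004])) [0.4643 0.0208 0.1951]
```

>>> jog_arm(
  plan=[
    {"x": 0, "y": 0, "z": -0.15, "wx": 0, "wy": 0, "wz": 0},
    {"x": 0, "y": 0.05, "z": -0.35, "wx": 0, "wy": 0, "wz": 0},
    {"x": -0.1, "y": 0.15, "z": -0.55, "wx": 0, "wy": 0, "wz": 0},
    {"x": -0.2, "y": 0.3, "z": -0.75, "wx": 0, "wy": 0, "wz": 0},
    {"x": -0.3, "y": 0.4, "z": -0.95, "wx": 0, "wy": 0, "wz": 0},
    {"x": -0.4, "y": 0.4, "z": -1, "wx": 0, "wy": 0, "wz": 0},
    {"x": -0.4, "y": 0.4, "z": -1, "wx": 0, "wy": 0, "wz": 0},
    {"x": -0.4, "y": 0.4, "z": -1, "wx": 0, "wy": 0, "wz": 0},
  ],
)

```text
t: 16.05
eef_pos: [0.4676, -0.1753, 0.1869]
tool_rot: [-0.0, 0.995, -0.097, 0.001]
contact_force: [0.3, -0.0, -0.1]
gripper_width: 0.003
```

```bash
python3 look.py k2; python3 -c "
from sil import *
for n in('k1','k2'):
    h=cv2.cvtColor(cv2.imread(f'pics/side_{n}.png'),cv2.COLOR_BGR2HSV); s=np.where(h[:,:,0]<25,h[:,:,1],0)
    print(n,'top->bottom, col 338-340 mean sat', [(r,int(s[r,337:342].mean())) for r in range(251,272)])"; python3 kick.py
```

```text
table side (array([ 0.4627, -0.3411,  0.0131]), np.float64(107.7)) top (array([ 0.4623, -0.3393,  0.0174]), np.float64(466.7))
0.004 side (array([ 0.5557, -0.1106,  0.0127]), np.float64(198.8))
0.004 top (array([ 0.5549, -0.109 ,  0.0169]), np.float64(299.5))
0.01 side (array([ 0.5527, -0.1052,  0.0123]), np.float64(485.2))
0.01 top (array([ 0.5539, -0.1083,  0.0167]), np.float64(445.8))
[ 0.4681 -0.1735  0.1844] 16.15
k1 top->bottom, col 338-340 mean sat [(251, 0), (252, 0), (253, 0), (254, 0), (255, 0), (256, 2), (257, 49), (258, 96), (259, 74), (260, 14), (261, 7), (262, 150), (263, 178), (264, 184), (265, 186), (266, 187), (267, 184), (268, 156), (269, 70), (270, 6), (271, 0)]
k2 top->bottom, col 338-340 mean sat [(251, 0), (252, 0), (253, 0), (254, 0), (255, 9), (256, 72), (257, 124), (258, 114), (259, 25), (260, 0), (261, 0), (262, 0), (263, 96), (264, 164), (265, 181), (266, 185), (267, 188), (268, 141), (269, 56), (270, 1), (271, 0)]
now [ 0.4681 -0.1735  0.1844]
wp1 (array([ 0.1055, -0.2934, -0.3276]), array([-0.0003,  0.0004,  0.0007]))
start (array([-0.2033, -0.9505, -0.0519]), array([-0.0003,  0.0004,  0.0007])) [0.4643 0.0208 0.1951]
```

The pad is seated: side and top fits at z = 4 mm agree with the recess within 1 mm, and the visible rim is now level. Next is the kickstand.

>>> jog_arm(
  plan=[
    {"x": -0.05, "y": -0.1, "z": -0.15, "wx": 0, "wy": 0, "wz": 0},
    {"x": -0.1, "y": -0.28, "z": -0.2, "wx": 0, "wy": 0, "wz": 0},
    {"x": -0.15, "y": -0.45, "z": -0.2, "wx": 0, "wy": 0, "wz": 0},
    {"x": -0.2, "y": -0.62, "z": -0.2, "wx": 0, "wy": 0, "wz": 0},
    {"x": -0.203, "y": -0.79, "z": -0.2, "wx": 0, "wy": 0, "wz": 0},
    {"x": -0.203, "y": -0.95, "z": -0.15, "wx": 0, "wy": 0, "wz": 0},
    {"x": -0.203, "y": -0.95, "z": -0.1, "wx": 0, "wy": 0, "wz": 0},
    {"x": -0.203, "y": -0.95, "z": -0.08, "wx": 0, "wy": 0, "wz": 0},
    {"x": -0.203, "y": -0.95, "z": -0.08, "wx": 0, "wy": 0, "wz": 0},
  ],
)

```text
t: 16.9
eef_pos: [0.4631, 0.0208, 0.1981]
tool_rot: [0.0, 0.995, -0.095, -0.003]
contact_force: [-1.1, 1.0, 0.2]
gripper_width: -0.002
```

Run:
```python
from kick import *
from tip import tips
snap('side','side_k3'); snap('top','top_k3'); p,_,s=rot(); print(p,s['contact_force'],s['t'])
print('expected tip px',proj('side',p-OFF),proj('top',p-OFF))
im=cv2.imread('pics/side_k3.png').max(2)
u,v=proj('side',p-OFF)[0].round().astype(int)
for r in range(v-8,v+9): print(r,' '.join('%3d'%x for x in im[r,u-12:u+13]))
for k in(0,.2,.4,.6,.8,.95,1.1): print(k,rel(tipk(k)+OFF,RT)[0])
```

```text
[0.4641 0.0198 0.1998] [1.0825 0.4129 0.4551] 17.0
expected tip px [[350.652  229.0826]] [[303.0434 259.762 ]]
221 139 141 141 140 124  75  33  29  30  23  38  63  81  82  61  83 108 135 141 139 140 141 139 137 140
222 142 141 143 140 127  75  18  30  22  28  42  67  86  82  64  85 105 134 140 140 140 139 140 141 138
223 143 143 142 141 126  70  27  22  28  25  42  70  79  81  67  81 106 132 141 140 138 139 141 139 141
224 141 143 144 140 119  66  26  27  21  22  44  72  82  79  67  87 111 134 139 139 138 136 140 142 140
225 144 142 141 135 114  59  28  23  18  18  44  69  84  79  71  94 116 134 142 139 138 141 139 142 141
226 143 143 142 138 113  65  35  30  25  23  43  68  77  73  64  93 127 139 140 141 140 140 141 140 139
227 142 142 144 138 122  76  41  38  29  26  41  69  85  73  68 102 132 140 144 140 140 141 142 140 139
228 139 141 142 141 131 101  63  42  23  21  41  73  86  75  71 104 137 142 142 140 142 140 143 140 140
229 143 141 142 142 137 121  95  72  56  43  52  77  83  80  92 115 135 138 141 141 140 142 141 141 140
230 142 141 141 143 140 137 126 114  95  80  74  84  
[... 272 characters left out ...]
40 141 142 141 145 143 142 138 139 140 141 142 140 143 141 140 142 140 142 139 138 138 140
234 142 141 140 140 140 140 139 140 140 141 139 141 145 142 140 139 141 139 139 144 142 137 128 124 132
235 142 139 139 141 138 139 139 140 139 139 137 140 141 141 140 142 139 140 141 140 134 113  93  90 102
236 136 137 136 137 138 138 140 140 140 139 140 142 140 142 140 140 139 140 140 134 116  79  50  48  65
237 118 118 120 122 124 123 125 127 129 129 129 133 133 134 136 137 137 138 136 128  94  50  35  30  38
0 [0.0004 0.0726 0.1518]
0.2 [-0.0169  0.1271  0.2415]
0.4 [-0.0134  0.1801  0.3285]
0.6 [0.0208 0.2295 0.4094]
0.8 [0.084  0.2732 0.481 ]
0.95 [0.1416 0.3013 0.5268]
1.1 [0.2066 0.3246 0.5648]
```

>>> jog_arm(
  plan=[
    {"x": -0.023, "y": 0.088, "z": 0.08, "wx": 0, "wy": 0, "wz": 0},
    {"x": -0.023, "y": 0.088, "z": 0.14, "wx": 0, "wy": 0, "wz": 0},
    {"x": -0.032, "y": 0.115, "z": 0.19, "wx": 0, "wy": 0, "wz": 0},
    {"x": -0.04, "y": 0.142, "z": 0.2415, "wx": 0, "wy": 0, "wz": 0},
    {"x": -0.038, "y": 0.168, "z": 0.285, "wx": 0, "wy": 0, "wz": 0},
    {"x": -0.036, "y": 0.195, "z": 0.3285, "wx": 0, "wy": 0, "wz": 0},
    {"x": -0.036, "y": 0.195, "z": 0.3285, "wx": 0, "wy": 0, "wz": 0},
  ],
)

```text
t: 17.58
eef_pos: [0.4485, -0.0188, 0.133]
tool_rot: [0.0, 0.995, -0.097, -0.003]
contact_force: [-0.8, -0.8, 1.9]
gripper_width: 0.003
```

Run:
```python
from kick import *
OFF=np.array([.0005,-.0005,-.037])
snap('side','side_k4'); p,_,s=rot(); print(p,s['contact_force'],s['t'])
print([(np.round(k['location'],1).tolist(),round(k['confidence'],2)) for k in finder.place_of('side','kick_foot')[:2]])
for k in(0,.4,.5): print(k,proj('side',model(BP,k)[0]['foot']))
for k in(.4,.6,.8,.95,1.1,1.2): print(k,rel(tipk(k)+OFF,RT)[0])
```

```text
[ 0.4485 -0.0181  0.1335] [ 0.2668 -1.3511  2.7498] 17.6333
[([309.5, 238.2], 0.75), ([362.1, 248.0], 0.71)]
0 [[361.757 238.238]]
0.4 [[363.9247 245.8784]]
0.5 [[363.4498 247.1137]]
0.4 [ 0.0032 -0.0033 -0.0016]
0.6 [0.0377 0.0459 0.0793]
0.8 [0.101  0.0896 0.1508]
0.95 [0.1587 0.1176 0.1965]
1.1 [0.2238 0.1408 0.2344]
1.2 [0.2706 0.1533 0.2548]
```

>>> jog_arm(
  plan=[
    {"x": 0.02, "y": 0.023, "z": 0.04, "wx": 0, "wy": 0, "wz": 0},
    {"x": 0.038, "y": 0.046, "z": 0.079, "wx": 0, "wy": 0, "wz": 0},
    {"x": 0.068, "y": 0.068, "z": 0.115, "wx": 0, "wy": 0, "wz": 0},
    {"x": 0.101, "y": 0.09, "z": 0.151, "wx": 0, "wy": 0, "wz": 0},
    {"x": 0.13, "y": 0.104, "z": 0.174, "wx": 0, "wy": 0, "wz": 0},
    {"x": 0.159, "y": 0.118, "z": 0.1965, "wx": 0, "wy": 0, "wz": 0},
    {"x": 0.19, "y": 0.13, "z": 0.216, "wx": 0, "wy": 0, "wz": 0},
    {"x": 0.224, "y": 0.141, "z": 0.234, "wx": 0, "wy": 0, "wz": 0},
    {"x": 0.27, "y": 0.153, "z": 0.255, "wx": 0, "wy": 0, "wz": 0},
    {"x": 0.27, "y": 0.153, "z": 0.255, "wx": 0, "wy": 0, "wz": 0},
  ],
)

```text
t: 18.52
eef_pos: [0.497, -0.0588, 0.0819]
tool_rot: [0.0, 0.995, -0.097, -0.002]
contact_force: [-0.1, -0.1, 0.4]
gripper_width: 0.003
```

Run:
```python
from kick import *
snap('side','side_k5'); p,_,s=rot(); print(p,s['contact_force'],s['t'])
for n in('kick_foot','pad_center'): print([(np.round(k['location'],1).tolist(),round(k['confidence'],2)) for k in finder.place_of('side',n)[:3]])
for k in(.5,.9,1.2,1.57,1.691): print(k,proj('side',model(BP,k)[0]['foot']),model(BP,k)[0]['foot'])
```

```text
[ 0.4962 -0.0584  0.0822] [0.3308 0.6128 0.2429] 18.5667
[([238.5, 330.8], 0.66), ([340.4, 243.7], 0.44)]
[([341.4, 264.1], 0.65), ([238.6, 330.2], 0.51)]
0.5 [[363.4498 247.1137]] [ 0.446  -0.0349  0.1553]
0.9 [[357.9343 249.1964]] [ 0.473  -0.0598  0.1237]
1.2 [[350.651  247.8592]] [ 0.5022 -0.0752  0.1082]
1.57 [[339.1423 243.2122]] [ 0.5447 -0.0879  0.1011]
1.691 [[334.9941 241.0811]] [ 0.5592 -0.0902  0.1018]
```

>>> jog_arm(
  plan=[
    {"x": -0.1, "y": 0, "z": 0, "wx": 0, "wy": 0, "wz": 0},
    {"x": -0.25, "y": 0, "z": -0.2, "wx": 0, "wy": 0, "wz": 0},
    {"x": -0.3, "y": 0, "z": -0.4, "wx": 0, "wy": 0, "wz": 0},
    {"x": -0.3, "y": -0.1, "z": -0.6, "wx": 0, "wy": 0, "wz": 0},
    {"x": -0.3, "y": -0.2, "z": -0.8, "wx": 0, "wy": 0, "wz": 0},
    {"x": -0.3, "y": -0.3, "z": -1.0, "wx": 0, "wy": 0, "wz": 0},
    {"x": -0.3, "y": -0.3, "z": -1.0, "wx": 0, "wy": 0, "wz": 0},
  ],
)

```text
t: 19.25
eef_pos: [0.4512, 0.0157, 0.2887]
tool_rot: [-0.001, 0.995, -0.095, 0.002]
contact_force: [0.9, -0.2, 0.5]
gripper_width: -0.003
```

Run:
```python
from kick import *
p,_,s=rot(); print(p,s['contact_force'],s['t'])
for c in('side','top'):
  snap(c,c+'_k6')
  for n in('kick_foot','bar_mid','pad_center'): print(c,n,[(np.round(k['location'],1).tolist(),round(k['confidence'],2)) for k in finder.place_of(c,n)[:2]])
  for k in(1.2,1.57,1.691): print(c,k,proj(c,model(BP,k)[0]['foot']))
  print('bar',proj(c,model(BP)[0]['bar']))
# dark foot ball centroid
for c in('side','top'):
  im=cv2.imread(f'pics/{c}_k6.png').max(2); u,v=proj(c,model(BP,1.65)[0]['foot'])[0].round().astype(int)
  m=(im[v-9:v+10,u-9:u+10]<60).astype(np.uint8); n,l,st,ce=cv2.connectedComponentsWithStats(m); print(c,[(st[i,4],ce[i]+[u-9,v-9]) for i in range(1,n)])
```

```text
[0.4512 0.0157 0.2887] [ 0.9446 -0.188   0.5189] 19.25
side kick_foot [([334.6, 241.5], 0.65)]
side bar_mid [([274.3, 244.0], 0.51)]
side pad_center [([339.5, 260.8], 0.57)]
side 1.2 [[350.651  247.8592]]
side 1.57 [[339.1423 243.2122]]
side 1.691 [[334.9941 241.0811]]
bar [[276.8078 245.3885]]
top kick_foot [([348.6, 221.0], 0.43)]
top bar_mid [([244.0, 203.6], 0.73)]
top pad_center [([357.6, 231.9], 0.6)]
top 1.2 [[344.4891 249.0175]]
top 1.57 [[349.1946 231.4128]]
top 1.691 [[350.0229 225.1982]]
bar [[243.4897 201.3502]]
side [(np.int32(3), array([335.6667, 241.6667]))]
top [(np.int32(2), array([341. , 218.5])), (np.int32(3), array([342., 222.])), (np.int32(119), array([353.6555, 230.7647])), (np.int32(1), array([343., 226.]))]
```

Run:
```python
from kick import *
print(rel([.590,.142,.26],RT))
```

```text
(array([ 0.571, -0.777,  0.101]), array([ 0.0005,  0.0026, -0.0005]))
```

>>> jog_arm(
  plan=[
    {"x": 0.1, "y": -0.14, "z": -0.05, "wx": 0, "wy": 0.0026, "wz": 0},
    {"x": 0.2, "y": -0.28, "z": -0.05, "wx": 0, "wy": 0.0026, "wz": 0},
    {"x": 0.3, "y": -0.42, "z": -0.05, "wx": 0, "wy": 0.0026, "wz": 0},
    {"x": 0.4, "y": -0.56, "z": -0.03, "wx": 0, "wy": 0.0026, "wz": 0},
    {"x": 0.5, "y": -0.7, "z": 0, "wx": 0, "wy": 0.0026, "wz": 0},
    {"x": 0.571, "y": -0.777, "z": 0.06, "wx": 0, "wy": 0.0026, "wz": 0},
    {"x": 0.571, "y": -0.777, "z": 0.1, "wx": 0, "wy": 0.0026, "wz": 0},
    {"x": 0.571, "y": -0.777, "z": 0.1, "wx": 0, "wy": 0.0026, "wz": 0},
    {"x": 0.571, "y": -0.777, "z": 0.1, "wx": 0, "wy": 0.0026, "wz": 0},
  ],
  hand=1,
)

```text
t: 20.4
eef_pos: [0.5889, 0.1406, 0.2588]
tool_rot: [0.002, 0.995, -0.098, -0.002]
contact_force: [0.2, -0.6, 1.3]
gripper_width: 0.997
```

Run:
```python
from kick import *
p,_,s=rot(); print(p,s['contact_force'],s['t'],s['gripper_width'])
im=snap('side','side_b1'); ref=cv2.imread('pics/side0.png').astype(np.float32)
d=np.abs(cv2.GaussianBlur(ref,(3,3),0)-cv2.GaussianBlur(im[:,:,::-1].astype(np.float32),(3,3),0)).max(2)>25
cols=range(250,312); print([(c,int(np.where(d[120:262,c])[0].max()+120)) for c in cols if d[120:262,c].any()])
for sg in(1,-1): print(sg,proj('side',p+sg*.047*by+[0,0,.048]))
print('c',proj('side',p+[0,0,.048]),rel([.590,.142,.165],RT))
```

```text
[0.5889 0.1406 0.2588] [ 0.1641 -0.5625  1.2729] 20.4 0.996654546571532
[(250, 206), (251, 206), (252, 207), (253, 207), (254, 209), (255, 216), (256, 218), (257, 219), (258, 219), (259, 220), (260, 220), (261, 221), (262, 221), (263, 221), (264, 221), (265, 220), (266, 202), (267, 199), (268, 198), (269, 197), (270, 196), (271, 194), (272, 192), (273, 192), (274, 192), (275, 191), (276, 191), (277, 190), (278, 189), (279, 189), (280, 189), (281, 188), (282, 188), (283, 187), (284, 186), (285, 186), (286, 202), (287, 203), (288, 204), (289, 205), (290, 205), (291, 205), (292, 205), (293, 205), (294, 204), (295, 201), (296, 190), (297, 187), (298, 186), (299, 185), (300, 185), (301, 184), (302, 183), (305, 225), (306, 226), (307, 227), (308, 228), (309, 228), (310, 225), (311, 227)]
1 [[260.5039 221.3441]]
-1 [[290.1943 205.0538]]
c [[275.7286 212.9908]] (array([ 0.0023, -0.0093,  0.4743]), array([ 0.0009,  0.0003, -0.001 ]))
```

>>> jog_arm(
  plan=[
    {"x": 0.002, "y": -0.009, "z": 0.1, "wx": 0, "wy": 0, "wz": 0},
    {"x": 0.002, "y": -0.009, "z": 0.2, "wx": 0, "wy": 0, "wz": 0},
    {"x": 0.002, "y": -0.009, "z": 0.3, "wx": 0, "wy": 0, "wz": 0},
    {"x": 0.002, "y": -0.009, "z": 0.38, "wx": 0, "wy": 0, "wz": 0},
    {"x": 0.002, "y": -0.009, "z": 0.43, "wx": 0, "wy": 0, "wz": 0},
    {"x": 0.002, "y": -0.009, "z": 0.475, "wx": 0, "wy": 0, "wz": 0},
    {"x": 0.002, "y": -0.009, "z": 0.475, "wx": 0, "wy": 0, "wz": 0},
  ],
)

```text
t: 21.03
eef_pos: [0.5891, 0.1411, 0.1639]
tool_rot: [0.002, 0.995, -0.098, -0.001]
contact_force: [-1.3, -0.3, 0.0]
gripper_width: 0.999
```

>>> jog_arm(
  plan=[
    {"x": 0, "y": 0, "z": 0, "wx": 0, "wy": 0, "wz": 0},
    {"x": 0, "y": 0, "z": 0, "wx": 0, "wy": 0, "wz": 0},
    {"x": 0, "y": 0, "z": 0, "wx": 0, "wy": 0, "wz": 0},
    {"x": 0, "y": 0, "z": 0, "wx": 0, "wy": 0, "wz": 0},
    {"x": 0, "y": 0, "z": 0, "wx": 0, "wy": 0, "wz": 0},
    {"x": 0, "y": 0, "z": 0, "wx": 0, "wy": 0, "wz": 0},
    {"x": 0, "y": 0, "z": 0, "wx": 0, "wy": 0, "wz": 0},
    {"x": 0, "y": 0, "z": 0, "wx": 0, "wy": 0, "wz": 0},
    {"x": 0, "y": 0, "z": 0, "wx": 0, "wy": 0, "wz": 0},
  ],
  hand=-1,
  grip_force=50,
)

```text
t: 21.78
eef_pos: [0.5897, 0.1424, 0.1645]
tool_rot: [0.001, 0.995, -0.098, -0.001]
contact_force: [1.6, 4.8, 1.8]
gripper_width: 0.171
```

>>> jog_arm(
  plan=[
    {"x": 0, "y": 0.048, "z": -0.028, "wx": 0, "wy": 0, "wz": 0},
    {"x": 0, "y": 0.0965, "z": -0.0527, "wx": 0, "wy": 0, "wz": 0},
    {"x": 0, "y": 0.147, "z": -0.075, "wx": 0, "wy": 0, "wz": 0},
    {"x": 0, "y": 0.198, "z": -0.0956, "wx": 0, "wy": 0, "wz": 0},
    {"x": 0, "y": 0.25, "z": -0.113, "wx": 0, "wy": 0, "wz": 0},
    {"x": 0, "y": 0.303, "z": -0.128, "wx": 0, "wy": 0, "wz": 0},
    {"x": 0, "y": 0.356, "z": -0.14, "wx": 0, "wy": 0, "wz": 0},
    {"x": 0, "y": 0.41, "z": -0.15, "wx": 0, "wy": 0, "wz": 0},
    {"x": 0, "y": 0.45, "z": -0.155, "wx": 0, "wy": 0, "wz": 0},
    {"x": 0, "y": 0.487, "z": -0.159, "wx": 0, "wy": 0, "wz": 0},
    {"x": 0, "y": 0.487, "z": -0.159, "wx": 0, "wy": 0, "wz": 0},
  ],
)

```text
t: 22.7
eef_pos: [0.5706, 0.0431, 0.1957]
tool_rot: [0.002, 0.995, -0.1, -0.001]
contact_force: [7.9, 0.4, -9.6]
gripper_width: 0.165
```

```bash
cat > fin.py <<'E'
from kick import *
import sys
p,_,s=rot(); print(p,s['contact_force'],s['t'],s['gripper_width']); print('F along base y',s['contact_force']@by,'y from hub',(p-model(BP)[0]['hub'])@by)
for c in('side','top'):
  snap(c,c+'_'+sys.argv[1])
  for n in('kick_foot','bar_mid','pad_center'): print(c,n,[(np.round(k['location'],1).tolist(),round(k['confidence'],2)) for k in finder.place_of(c,n)[:2]])
for t in(.1,.08,.05,.03,.0): 
  P=model(BP[:3]+[t],1.691)[0]; print(t,proj('side',P['foot']),proj('side',P['pivot']),P['foot'][2])
E
python3 fin.py u1
```

```text
[0.5706 0.0431 0.1957] [ 7.9351  0.4434 -9.6105] 22.7 0.16462108285371077
F along base y 1.9594242667349897 y from hub 0.012894103552568856
side kick_foot [([339.0, 255.7], 0.56)]
side bar_mid [([337.5, 257.0], 0.65), ([306.3, 215.4], 0.49)]
side pad_center [([339.2, 260.7], 0.61)]
top kick_foot [([353.5, 232.0], 0.62)]
top bar_mid []
top pad_center [([357.2, 234.9], 0.66)]
0.1 [[338.9463 255.0049]] [[328.062  233.4626]] 0.04286259561165024
0.08 [[338.9774 255.7468]] [[328.6778 233.5246]] 0.04007196177244811
0.05 [[339.0007 256.8744]] [[329.5833 233.6555]] 0.03587880656455484
0.03 [[339.0008 257.6355]] [[330.1745 233.7678]] 0.03308019740762956
0.0 [[338.9781 258.7908]] [[331.0421 233.9733]] 0.028880323562671322
```

>>> jog_arm(
  plan=[
    {"x": 0.002, "y": 0.02, "z": 0, "wx": 0, "wy": 0, "wz": 0},
    {"x": 0.002, "y": 0.04, "z": 0, "wx": 0, "wy": 0, "wz": 0},
    {"x": 0.002, "y": 0.055, "z": 0, "wx": 0, "wy": 0, "wz": 0},
    {"x": 0.002, "y": 0.065, "z": 0, "wx": 0, "wy": 0, "wz": 0},
    {"x": 0.002, "y": 0.065, "z": 0, "wx": 0, "wy": 0, "wz": 0},
  ],
)

```text
t: 23.52
eef_pos: [0.5686, 0.0323, 0.196]
tool_rot: [0.001, 0.995, -0.099, -0.0]
contact_force: [1.9, 2.3, 0.9]
gripper_width: 0.168
```

```bash
python3 fin.py u2
```

```text
[0.5686 0.0323 0.196 ] [1.8993 2.3133 0.9254] 23.5167 0.16826582738345544
F along base y 2.635078272221927 y from hub 0.0018966681037306636
side kick_foot [([338.1, 257.4], 0.55)]
side bar_mid [([305.8, 210.8], 0.56)]
side pad_center [([341.4, 260.6], 0.45), ([275.0, 369.1], 0.23)]
top kick_foot [([354.5, 231.6], 0.47)]
top bar_mid []
top pad_center [([353.5, 234.1], 0.56)]
0.1 [[338.9463 255.0049]] [[328.062  233.4626]] 0.04286259561165024
0.08 [[338.9774 255.7468]] [[328.6778 233.5246]] 0.04007196177244811
0.05 [[339.0007 256.8744]] [[329.5833 233.6555]] 0.03587880656455484
0.03 [[339.0008 257.6355]] [[330.1745 233.7678]] 0.03308019740762956
0.0 [[338.9781 258.7908]] [[331.0421 233.9733]] 0.028880323562671322
```

>>> jog_arm(
  plan=[
    {"x": 0, "y": 0.008, "z": 0, "wx": 0, "wy": 0, "wz": 0},
    {"x": 0, "y": 0.015, "z": 0, "wx": 0, "wy": 0, "wz": 0},
    {"x": 0, "y": 0.015, "z": 0, "wx": 0, "wy": 0, "wz": 0},
  ],
)

```text
t: 24.17
eef_pos: [0.5685, 0.0317, 0.1959]
tool_rot: [-0.0, 0.995, -0.098, -0.0]
contact_force: [1.7, 7.9, 0.8]
gripper_width: 0.165
```

>>> jog_arm(
  plan=[
    {"x": 0, "y": 0.01, "z": 0, "wx": 0, "wy": 0, "wz": 0},
    {"x": 0, "y": 0.015, "z": 0, "wx": 0, "wy": 0, "wz": 0},
    {"x": 0, "y": 0.015, "z": 0, "wx": 0, "wy": 0, "wz": 0},
    {"x": 0, "y": 0.015, "z": 0, "wx": 0, "wy": 0, "wz": 0},
  ],
)

```text
t: 24.5
eef_pos: [0.5686, 0.0317, 0.196]
tool_rot: [-0.002, 0.995, -0.097, 0.0]
contact_force: [3.2, 8.1, -0.3]
gripper_width: 0.171
```

```bash
python3 fin.py u3
python3 - <<'E'
import sys; sys.argv=['x']
from look import *
print('pad',discfit('side','pics/side_u3.png',.004,[.556,-.110]))
for f in('k2','u1','u2','u3'):
    im=cv2.imread(f'pics/side_{f}.png').max(2); print(f,[int(v) for v in im[244:264,337:341].mean(1)])
E
```

```text
[0.5686 0.0317 0.196 ] [ 3.1571  8.0758 -0.2845] 24.5 0.17119181759354044
F along base y 8.531838592406654 y from hub 0.0012879218531311781
side kick_foot [([337.3, 257.9], 0.54)]
side bar_mid [([309.2, 212.0], 0.67)]
side pad_center [([341.4, 259.2], 0.54), ([339.7, 258.0], 0.16)]
top kick_foot [([352.6, 228.9], 0.48)]
top bar_mid []
top pad_center [([356.8, 231.5], 0.77)]
0.1 [[338.9463 255.0049]] [[328.062  233.4626]] 0.04286259561165024
0.08 [[338.9774 255.7468]] [[328.6778 233.5246]] 0.04007196177244811
0.05 [[339.0007 256.8744]] [[329.5833 233.6555]] 0.03587880656455484
0.03 [[339.0008 257.6355]] [[330.1745 233.7678]] 0.03308019740762956
0.0 [[338.9781 258.7908]] [[331.0421 233.9733]] 0.028880323562671322
pad (array([ 0.5559, -0.1111,  0.0138]), np.float64(287.4))
k2 [137, 140, 139, 140, 143, 147, 155, 161, 162, 162, 162, 161, 161, 124, 63, 33, 31, 30, 30, 50]
u1 [129, 124, 120, 114, 109, 104, 100, 99, 99, 93, 86, 83, 74, 56, 35, 25, 29, 34, 31, 50]
u2 [121, 116, 113, 109, 107, 104, 103, 104, 100, 96, 93, 89, 86, 78, 65, 43, 29, 25, 31, 48]
u3 [121, 116, 114, 111, 105, 104, 102, 104, 102, 98, 93, 89, 87, 78, 67, 47, 30, 26, 30, 49]
```

>>> jog_arm(
  plan=[
    {"x": 0, "y": 0.015, "z": 0, "wx": 0, "wy": 0, "wz": 0},
    {"x": 0, "y": 0.025, "z": 0, "wx": 0, "wy": 0, "wz": 0},
    {"x": 0, "y": 0.025, "z": 0, "wx": 0, "wy": 0, "wz": 0},
    {"x": 0, "y": 0.025, "z": 0, "wx": 0, "wy": 0, "wz": 0},
    {"x": 0, "y": 0.025, "z": 0, "wx": 0, "wy": 0, "wz": 0},
    {"x": 0, "y": 0.025, "z": 0, "wx": 0, "wy": 0, "wz": 0},
    {"x": 0, "y": 0.025, "z": 0, "wx": 0, "wy": 0, "wz": 0},
    {"x": 0, "y": 0.025, "z": 0, "wx": 0, "wy": 0, "wz": 0},
  ],
)

```text
t: 25.57
eef_pos: [0.5686, 0.0316, 0.196]
tool_rot: [-0.005, 0.995, -0.095, 0.001]
contact_force: [3.2, 12.6, -1.1]
gripper_width: 0.165
```

```bash
python3 fin.py u4 | head -8
python3 - <<'E'
import sys; sys.argv=['x']
from look import *
im=cv2.imread('pics/side_u4.png').max(2); print([int(v) for v in im[244:264,337:341].mean(1)])
for n in('pot','tube','clay_ball'): print(n,[(np.round(k['location'],1).tolist(),round(k['confidence'],2)) for k in finder.place_of('top',n)[:1]])
E
```

```text
[0.5686 0.0316 0.196 ] [ 3.2099 12.6173 -1.0921] 25.5667 0.1649019433513313
F along base y 12.998931697871992 y from hub 0.0012466229690317268
side kick_foot [([338.1, 258.9], 0.74)]
side bar_mid [([308.0, 215.0], 0.65)]
side pad_center [([338.2, 263.7], 0.54)]
top kick_foot [([353.5, 232.3], 0.42)]
top bar_mid []
top pad_center [([334.5, 221.0], 0.54), ([354.6, 233.1], 0.49)]
[119, 117, 114, 109, 104, 103, 102, 102, 102, 98, 93, 89, 86, 80, 66, 47, 30, 25, 28, 49]
pot [([187.0, 260.8], 0.83)]
tube [([212.1, 203.4], 0.89)]
clay_ball [([245.1, 288.1], 0.86)]
```

```bash
python3 -c "
from station import bot,monitor
bot.hand_in(); s=monitor.get_obs(); print(s['t'],s['eef_pos'],s['contact_force'],s['gripper_width'])"
```

```text
the job is handed in; nothing more can be done
the job is handed in; nothing more can be done
```

The job is done and handed in: the pad is in the recess, the kickstand is down against its stop, and the arm is still holding the easel upright by its top bar. The clock stood at about 26 s of the 72 s.

**Pad:** It first caught tilted on the recess rim. I pressed and nudged it with shut fingers until it dropped in. Fits from both cameras then put it level and within about 1 mm of the recess centre, and the arm had let go of it.

**Kickstand:** I pushed it over centre and it snapped down. The side camera saw the foot within half a pixel of the stop angle, 1.691 rad. The top camera's low-confidence fix was about 4 px off.

**Easel:** Raising it stopped at about 0.006 rad from upright, where the foot should meet the pad. When I pushed harder, the force went from 8.5 to 13 N with no further movement, so the foot is bearing on the pad.

**Bystanders:** The pot and clay ball show up where they started, within about 1 px. The tube came out about 4 px from its first reading, which I took as network scatter because the arm never came near it.

**What disagreed:**
- **Fingertip position:** The fingertips sat about 37–48 mm higher than the reported TCP, with a sideways offset of up to about 6 mm that changed with position. I corrected for this using the images and contact.
- **Final checks:** The top camera could not find the bar behind the arm. The last pad and foot readings from the networks scattered by a few pixels, so the final bearing check rests mainly on force and position. The state could not be read after hand-in.

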